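Put the change parts away in the rotary keeper

ROBOT

A 6-joint arm with a two-finger parallel gripper is mounted at the origin on the work surface. World frame = base frame: x ahead of the robot, y to its left, z up, the work surface at z = 0. Lengths are in mm, angles in rad, forces in N, time in s.
With the tool pointing down it reaches from about 400 to 925 mm from the base axis. Payload 12.5 kg.
Tool frame: the origin (TCP) lies between the finger pads; the fingertips stand 25 mm ahead of it and the grasp point (between the pads) lies 6 mm ahead of it; z points along the fingers, y is the line along which they close (so a half turn about z gives the same grasp; the last joint's range is limited). The gripper opens to 95 mm and grips with 3 to 60 N. Pads are 20 mm wide; open, the fingers measure 119 mm over their backs; the gripper's body (75 mm by 180 mm) begins 59 mm behind the grasp point.
Start: joints at [0.997, 0.491, 1.559, -0, 1.092, -0.106], TCP at [281.813, 557.876, 239.661] pointing down, gripper open.
Joint ranges: [-3.1, 3.1], [-0.84, 2.19], [0.05, 2.79], [-1.13, 4.28], [0.06, 2.93], [-2.69, 2.69]. Speed limits (rad/s): [2.22, 2.22, 2.79, 3.14, 3.14, 3.14].

INTERFACE

Orientations are given as [roll, pitch, yaw] about the fixed x, y, z axes, in that order (R = Rz(yaw) Ry(pitch) Rx(roll)).
In Python, from cell import state, read_camera, job_done, cut_out gives the robot as it stands. The module is installed in compiled form; this text tells all that it offers.
- The arm moves only by the tool jog_arm, never from a script. Its argument "motion" is a list of rows, each a list of 2 entries, a list of its own where there are three numbers: the shift along the tool's x, y, z in mm, then the turn about the tool's z in rad. A call has 1 to 5 rows; each row is the pose to reach, as a shift and turn from the pose commanded when the call began, along the tool's axes at that moment; what a row does not reach only later rows make up. A row lasts 1/10 s, in which the tool goes at most 50 mm and 8.59 degrees, less where a joint would pass 70% of its speed; a pose out of reach is approached as far as the arm can. A call with a gripper value outside its range is refused whole. "grip" is the closure, from 0 (fully open) to 1 (shut), set as the call begins (left out, the last holds). The fingers move at their own pace and stop on an object; the grip force is fixed at half the most. Time passes only in rows, so rows that repeat a pose let the fingers close. It gives the time, the measured TCP pose, the force, the opening and the grip force at its end, in the units of the state.
- state(): the state, without advancing time (a new reading comes with each control period).
- read_camera(name): name is "scene" or "top" or "wrist"; returns a dict with "img" (480x640x3 uint8, blue, green, red), "vertical_fov" (degrees; the focal length in pixels is half the picture's height over the tangent of half this angle, whatever the lens; pixels are square), "cx", "cy" (the principal point, pixels), "extrinsics" (4x4, takes a point from camera to world coordinates). Camera axes: x right, y up, looking along -z (the intrinsics and any distortion apply to the point x, -y, -z); pixel columns grow to the right and rows downward; lengths in mm; the calibration is good to about 2 mm. A picture is of the moment at which its call begins. There is no depth.
- job_done(): hands the job in; it is judged then, once.
Trained networks look in a picture, given as the dict that the camera call returned (one of the last four; its "shot" number tells which), for a name from the list of things; names that differ only in an ending like _2 or _b are one class to them, and where a whole thing is asked for, a point or a joint stands for the part that bears it (a point fixed in the world has none). Each returns a list of dicts, best first, with "p" (0 to 1); they miss things now and then, are a little off and sometimes report something else, mostly with a low value. They report only what shows in the picture. A call takes as long as a camera call.
- cut_out(name, picture): "region" (480x640 bool, what is visible of it) and "box" ([left, top, right, bottom] in pixels, round what is visible of it).
The state is a dict: "t": time; "joints": joint angles; "qvel": joint speeds; "tau": joint torques, N m; "eef_pos": TCP position; "tcp_rot": TCP orientation; "ft_force": force on the tool from outside, world axes, zero at the start; "moment": the same for the moment, N m; "opening": opening from 0.0 (shut) to 1.0 (fully open); "grip_force": force on a finger pad.
Only numpy, scipy, OpenCV 4.12 (cv2) and the standard library are available. Lean on these libraries where they do the work, as an engineer would, in place of code of your own. Each camera call takes 0.05 s, during which the arm holds its last target. There are 200 camera calls.

TASK

Put the change parts away in the rotary keeper, each in the compartment that already holds one of its kind: with the dial cover's window turned squarely over the compartment being filled, tip the clamp jaws in the tray out through the window, and put in the loose jaws and rollers that lie on the bench. Then close the keeper by turning the window back over the middle of the decked quarter, and leave the empty tray standing on its rubber mat, about in the middle. Do not disturb the oil bottle or the two hand tools.

Things in the scene. Friction and masses are not known exactly. Their poses are not given: they have to be found in the camera images.
- keeper: rotary parts keeper, fixed: round grey tub 290 mm across, 95 mm high, wall 4 mm, floor 5 mm. 3 mm dividers along its own x and y axes part it into quarters: three compartments 86 mm deep, holding one jaw, one roller and one ring collar (64 x 20 mm; add nothing there) in changing order, and the (-x, -y) quarter decked over with aluminium. Origin: centre of underside
- bay_a (a point): point on the floor in the middle of the (+x, +y) compartment, 85 mm from the keeper's axis
- bay_b (a point): the same in the (-x, +y) compartment
- bay_c (a point): the same in the (+x, -y) compartment
- closed_spot (a point): point on the deck (90 mm above the bench) in the middle of the decked quarter, 85 mm from the keeper's axis
- cover (a joint): turn of the clear dial cover about the keeper's vertical axis: rad, 0 with its window over the middle of the decked quarter, growing anticlockwise from above; no stops, stays where left (0.1 N m friction). Turned by a brass bar on its axis, 64 mm long, 16 thick, 105 to 133 mm above the bench, on a disc 52 mm across; the bar lies square to the line from axis to window and turns with it
- window (a point): centre of the cover's one window, 85 mm from the axis, at the top of the cover (101 mm above the bench, cover 4 mm thick). The window is a sector 76 degrees wide, from 34 to 134 mm from the axis, edged in bright metal; the rest of the cover is clear plastic
- tray: steel carry tray, about 0.35 kg, 190 mm long (x), 100 mm wide (y), sheet 3 mm, walls 35 mm high at the back (-x) and sides, +x end open to pour over. Jaws in it slide from a slope of 17 to 27 degrees. Black handle bar across it (along y, 100 mm) on two straps over its middle: centre 116 mm above the underside, 14 mm thick (x), 22 mm tall, clear below. Origin: centre of underside, z up
- lip (a point): middle of the edge of the tray's open end, on its floor: 95 mm ahead (+x) of the tray's origin and 3 mm up
- mat: flat black rubber mat, 260 (x) x 170 mm (y), 3 mm thick, fixed to the bench, the place of the tray; origin at the centre of its underside
- stock_jaw: the one jaw already in the keeper, the same as jaw_0 in shape, origin and axes; it lies in the compartment for jaws, a different one from time to time
- stock_roller: the one roller already in the keeper, the same as roller_0; it lies in the compartment for rollers, a different one from time to time
- jaw_0: plain aluminium clamp jaw, a 64 x 26 x 22 mm block of about 95 g, two dark screw heads on its broad faces, a dark strip on one long side; origin at the centre of the broad face that is underneath at the start, x along the 64 mm, y along the 26 mm, z through the 22 mm, away from that face; lies in the tray at the start, may be absent
- jaw_1: plain aluminium clamp jaw, a 64 x 26 x 22 mm block of about 95 g, two dark screw heads on its broad faces, a dark strip on one long side; origin at the centre of the broad face that is underneath at the start, x along the 64 mm, y along the 26 mm, z through the 22 mm, away from that face; lies in the tray at the start, may be absent
- jaw_2: plain aluminium clamp jaw, a 64 x 26 x 22 mm block of about 95 g, two dark screw heads on its broad faces, a dark strip on one long side; origin at the centre of the broad face that is underneath at the start, x along the 64 mm, y along the 26 mm, z through the 22 mm, away from that face; lies in the tray at the start, may be absent
- jaw_3: plain aluminium clamp jaw, a 64 x 26 x 22 mm block of about 95 g, two dark screw heads on its broad faces, a dark strip on one long side; origin at the centre of the broad face that is underneath at the start, x along the 64 mm, y along the 26 mm, z through the 22 mm, away from that face; lies in the tray at the start, may be absent
- jaw_4: plain aluminium clamp jaw, a 64 x 26 x 22 mm block of about 95 g, two dark screw heads on its broad faces, a dark strip on one long side; origin at the centre of the broad face that is underneath at the start, x along the 64 mm, y along the 26 mm, z through the 22 mm, away from that face; lies loose on the bench at the start, may be absent
- jaw_5: plain aluminium clamp jaw, a 64 x 26 x 22 mm block of about 95 g, two dark screw heads on its broad faces, a dark strip on one long side; origin at the centre of the broad face that is underneath at the start, x along the 64 mm, y along the 26 mm, z through the 22 mm, away from that face; lies loose on the bench at the start, may be absent
- roller_0: spare roller of about 0.12 kg, green sleeve 32 mm in diameter and 60 mm long, a shaft end standing 2 mm out at each end; origin at its centre, x along the roller; lies on the bench at the start, may be absent
- roller_1: spare roller of about 0.12 kg, green sleeve 32 mm in diameter and 60 mm long, a shaft end standing 2 mm out at each end; origin at its centre, x along the roller; lies on the bench at the start, may be absent
- roller_2: spare roller of about 0.12 kg, green sleeve 32 mm in diameter and 60 mm long, a shaft end standing 2 mm out at each end; origin at its centre, x along the roller; lies on the bench at the start, may be absent
- oil_bottle: oil bottle 56 mm across and 130 mm tall, standing on the bench; not part of the job; origin at the centre of its underside
- screwdriver: screwdriver lying on the bench, not part of the job
- wrench: open-ended wrench lying on the bench, not part of the job

How it is judged (in metres and radians):
On the way, in this order (a step that is already met when the one before it is completed fails the run):
1. with the window over the stock jaw's compartment (within 18 mm of its middle), the tray is tipped over 17 degrees with its lip within 80 mm of the window's centre (((x of stock_jaw in the frame of keeper above 0 m and y of stock_jaw in the frame of keeper above 0 m and horizontal distance between window and bay_a below 0.018 m) or (x of stock_jaw in the frame of keeper below 0 m and y of stock_jaw in the frame of keeper above 0 m and horizontal distance between window and bay_b below 0.018 m) or (x of stock_jaw in the frame of keeper above 0 m and y of stock_jaw in the frame of keeper below 0 m and horizontal distance between window and bay_c below 0.018 m)) and angle between tray's own z axis and vertical above 0.3 rad and horizontal distance between lip and window below 0.08 m), for 0.1 s.
2. every jaw is in the stock jaw's compartment and every roller in the stock roller's ((((x of stock_jaw in the frame of keeper above 0 m and y of stock_jaw in the frame of keeper above 0 m and z of stock_jaw in the frame of keeper below 0.088 m and horizontal distance between stock_jaw and keeper below 0.142 m) and (x of jaw_0 in the frame of keeper above 0 m and y of jaw_0 in the frame of keeper above 0 m and z of jaw_0 in the frame of keeper below 0.088 m and horizontal distance between jaw_0 and keeper below 0.142 m) and (x of jaw_1 in the frame of keeper above 0 m and y of jaw_1 in the frame of keeper above 0 m and z of jaw_1 in the frame of keeper below 0.088 m and horizontal distance between jaw_1 and keeper below 0.142 m) and (x of jaw_2 in the frame of keeper above 0 m and y of jaw_2 in the frame of keeper above 0 m and z of jaw_2 in the frame of keeper below 0.088 m and horizontal distance between jaw_2 and keeper below 0.142 m) and (x of jaw_3 in the frame of keeper above 0 m and y of jaw_3 in the frame of keeper above 0 m and z of jaw_3 in the frame of keeper below 0.088 m and horizontal distance between jaw_3 and keeper below 0.142 m) and (x of jaw_4 in the frame of keeper above 0 m and y of jaw_4 in the frame of keeper above 0 m and z of jaw_4 in the frame of keeper below 0.088 m and horizontal distance between jaw_4 and keeper below 0.142 m) and (x of jaw_5 in the frame of keeper above 0 m and y of jaw_5 in the frame of keeper above 0 m and z of jaw_5 in the frame of keeper below 0.088 m and horizontal distance between jaw_5 and keeper below 0.142 m)) or ((x of stock_jaw in the frame of keeper below 0 m and y of stock_jaw in the frame of keeper above 0 m and z of stock_jaw in the frame of keeper below 0.088 m and horizontal distance between stock_jaw and keeper below 0.142 m) and (x of jaw_0 in the frame of keeper below 0 m and y of jaw_0 in the frame of keeper above 0 m and z of jaw_0 in the frame of keeper below 0.088 m and horizontal distance between jaw_0 and keeper below 0.142 m) and (x of jaw_1 in the frame of keeper below 0 m and y of jaw_1 in the frame of keeper above 0 m and z of jaw_1 in the frame of keeper below 0.088 m and horizontal distance between jaw_1 and keeper below 0.142 m) and (x of jaw_2 in the frame of keeper below 0 m and y of jaw_2 in the frame of keeper above 0 m and z of jaw_2 in the frame of keeper below 0.088 m and horizontal distance between jaw_2 and keeper below 0.142 m) and (x of jaw_3 in the frame of keeper below 0 m and y of jaw_3 in the frame of keeper above 0 m and z of jaw_3 in the frame of keeper below 0.088 m and horizontal distance between jaw_3 and keeper below 0.142 m) and (x of jaw_4 in the frame of keeper below 0 m and y of jaw_4 in the frame of keeper above 0 m and z of jaw_4 in the frame of keeper below 0.088 m and horizontal distance between jaw_4 and keeper below 0.142 m) and (x of jaw_5 in the frame of keeper below 0 m and y of jaw_5 in the frame of keeper above 0 m and z of jaw_5 in the frame of keeper below 0.088 m and horizontal distance between jaw_5 and keeper below 0.142 m)) or ((x of stock_jaw in the frame of keeper above 0 m and y of stock_jaw in the frame of keeper below 0 m and z of stock_jaw in the frame of keeper below 0.088 m and horizontal distance between stock_jaw and keeper below 0.142 m) and (x of jaw_0 in the frame of keeper above 0 m and y of jaw_0 in the frame of keeper below 0 m and z of jaw_0 in the frame of keeper below 0.088 m and horizontal distance between jaw_0 and keeper below 0.142 m) and (x of jaw_1 in the frame of keeper above 0 m and y of jaw_1 in the frame of keeper below 0 m and z of jaw_1 in the frame of keeper below 0.088 m and horizontal distance between jaw_1 and keeper below 0.142 m) and (x of jaw_2 in the frame of keeper above 0 m and y of jaw_2 in the frame of keeper below 0 m and z of jaw_2 in the frame of keeper below 0.088 m and horizontal distance between jaw_2 and keeper below 0.142 m) and (x of jaw_3 in the frame of keeper above 0 m and y of jaw_3 in the frame of keeper below 0 m and z of jaw_3 in the frame of keeper below 0.088 m and horizontal distance between jaw_3 and keeper below 0.142 m) and (x of jaw_4 in the frame of keeper above 0 m and y of jaw_4 in the frame of keeper below 0 m and z of jaw_4 in the frame of keeper below 0.088 m and horizontal distance between jaw_4 and keeper below 0.142 m) and (x of jaw_5 in the frame of keeper above 0 m and y of jaw_5 in the frame of keeper below 0 m and z of jaw_5 in the frame of keeper below 0.088 m and horizontal distance between jaw_5 and keeper below 0.142 m))) and (((x of stock_roller in the frame of keeper above 0 m and y of stock_roller in the frame of keeper above 0 m and z of stock_roller in the frame of keeper below 0.088 m and horizontal distance between stock_roller and keeper below 0.142 m) and (x of roller_0 in the frame of keeper above 0 m and y of roller_0 in the frame of keeper above 0 m and z of roller_0 in the frame of keeper below 0.088 m and horizontal distance between roller_0 and keeper below 0.142 m) and (x of roller_1 in the frame of keeper above 0 m and y of roller_1 in the frame of keeper above 0 m and z of roller_1 in the frame of keeper below 0.088 m and horizontal distance between roller_1 and keeper below 0.142 m) and (x of roller_2 in the frame of keeper above 0 m and y of roller_2 in the frame of keeper above 0 m and z of roller_2 in the frame of keeper below 0.088 m and horizontal distance between roller_2 and keeper below 0.142 m)) or ((x of stock_roller in the frame of keeper below 0 m and y of stock_roller in the frame of keeper above 0 m and z of stock_roller in the frame of keeper below 0.088 m and horizontal distance between stock_roller and keeper below 0.142 m) and (x of roller_0 in the frame of keeper below 0 m and y of roller_0 in the frame of keeper above 0 m and z of roller_0 in the frame of keeper below 0.088 m and horizontal distance between roller_0 and keeper below 0.142 m) and (x of roller_1 in the frame of keeper below 0 m and y of roller_1 in the frame of keeper above 0 m and z of roller_1 in the frame of keeper below 0.088 m and horizontal distance between roller_1 and keeper below 0.142 m) and (x of roller_2 in the frame of keeper below 0 m and y of roller_2 in the frame of keeper above 0 m and z of roller_2 in the frame of keeper below 0.088 m and horizontal distance between roller_2 and keeper below 0.142 m)) or ((x of stock_roller in the frame of keeper above 0 m and y of stock_roller in the frame of keeper below 0 m and z of stock_roller in the frame of keeper below 0.088 m and horizontal distance between stock_roller and keeper below 0.142 m) and (x of roller_0 in the frame of keeper above 0 m and y of roller_0 in the frame of keeper below 0 m and z of roller_0 in the frame of keeper below 0.088 m and horizontal distance between roller_0 and keeper below 0.142 m) and (x of roller_1 in the frame of keeper above 0 m and y of roller_1 in the frame of keeper below 0 m and z of roller_1 in the frame of keeper below 0.088 m and horizontal distance between roller_1 and keeper below 0.142 m) and (x of roller_2 in the frame of keeper above 0 m and y of roller_2 in the frame of keeper below 0 m and z of roller_2 in the frame of keeper below 0.088 m and horizontal distance between roller_2 and keeper below 0.142 m)))), for 0.2 s.
3. the window is back over the decked quarter (within 18 mm of its middle) (horizontal distance between window and closed_spot below 0.018 m), for 0.2 s.
At the end, for the whole second after the job is handed in: Every jaw lies at rest in the stock jaw's compartment and every roller in the stock roller's, below the cover; the window's centre is within 18 mm of the decked quarter's middle; the tray stands upright and still, its middle within 55 mm along and 50 mm across of the mat's middle (all of step 2 and horizontal distance between window and closed_spot below 0.018 m and x of tray in the frame of mat between -0.055 and 0.055 m and y of tray in the frame of mat between -0.05 and 0.05 m and z of tray in the frame of mat below 0.012 m and angle between tray's own z axis and vertical below 0.1 rad and linear speed of tray below 0.03 m/s and linear speed of each of jaw_0, jaw_1, jaw_2, jaw_3, jaw_4, jaw_5, roller_0, roller_1, roller_2 below 0.05 m/s); the robot touches nothing.
It fails at once if the oil bottle is pushed more than 30 mm (distance of oil_bottle from where it was at the start of the episode above 0.03 m).
It fails at once if the screwdriver is pushed more than 30 mm (distance of screwdriver from where it was at the start of the episode above 0.03 m).
It fails at once if the wrench is pushed more than 30 mm (distance of wrench from where it was at the start of the episode above 0.03 m).
Of jaw_0, jaw_1, jaw_2, jaw_3 only 2 to 4 are there at a start; the rules pass over those that are not, and their reading is None.
Of jaw_4, jaw_5 only 1 to 2 are there at a start; the rules pass over those that are not, and their reading is None.
Of roller_0, roller_1, roller_2 only 2 to 3 are there at a start; the rules pass over those that are not, and their reading is None.
At some moment in a run one of tray, jaw_4, jaw_5 may be knocked a few centimetres aside while the robot is not near it.
It also fails if it takes over 210 s, if anything falls off the work surface, if the arm or the gripper's body presses on something with over 40 N, if the wrist force passes 120 N, or if a joint passes its speed limit or range.

## Working session

There is one attempt and no reset: what is moved stays moved. The work goes in short steps, Python scripts to look and compute and a tool call to move; the robot and the scene stay as the last step left them, time stands still between calls to the robot, and variables do not carry over. Pictures are saved under pics/ and viewed, at most 14 in all, crops included, and the job is handed in when it is done.

Besides the shell and the picture viewer there is one more tool, called after "Emit:" in YAML: its name, and indented under it one key for each argument. jog_arm: Moves the arm, as the interface text tells. Its arguments: {"type":"object","properties":{"motion":{"type":"array"},"grip":{"type":"number"}},"required":["motion"]}

```bash
mkdir -p pics; cat > h.py <<'E'
import numpy as np, cv2
from cell import state, read_camera, job_done, cut_out
def cam(n,save=None):
    p=read_camera(n)
    if save: cv2.imwrite('pics/%s.png'%save,p['img'])
    return p
def foc(p): return 240/np.tan(np.radians(p['vertical_fov'])/2)
def px2w(p,u,v,z):
    f=foc(p);E=np.array(p['extrinsics'])
    d=E[:3,:3]@np.array([(u-p['cx'])/f,-(v-p['cy'])/f,-1.0]);o=E[:3,3]
    return o+d*(z-o[2])/d[2]
def w2px(p,X):
    E=np.array(p['extrinsics']);c=E[:3,:3].T@(np.asarray(X,float)-E[:3,3]);f=foc(p)
    return np.array([p['cx']+f*c[0]/-c[2],p['cy']-f*c[1]/-c[2]])
def rect(p,region,z):
    """world centre, long-axis angle, sizes of region projected on plane z"""
    v,u=np.nonzero(region)
    P=np.array([px2w(p,a,b,z)[:2] for a,b in zip(u,v)],np.float32)
    (c,s,a)=cv2.minAreaRect(P)
    a=np.radians(a)
    if s[0]<s[1]: a+=np.pi/2; s=s[::-1]
    return np.round(c,1),round(float((a+np.pi/2)%np.pi-np.pi/2),3),np.round(s,1)
E
python3 - <<'E'
from h import *
p=cam('top','top0');q=cam('scene','scene0')
for k in ('top','scene'):
    r=p if k=='top' else q
    print(k,[x for x in r if x!='img'],foc(r),r['cx'],r['cy'],np.round(r['extrinsics'],3).tolist())
for n in ['tray','keeper','window','cover','mat','jaw_0','roller_0','oil_bottle','screwdriver','wrench']:
    for r in cut_out(n,p): print(n,round(r['p'],2),np.round(r['box']).tolist())
s=state();print(s['t'],s['tcp_rot'])
E
```

```text
top ['vertical_fov', 'cx', 'cy', 'extrinsics', 'shot'] 443.00897210414433 318.844266764264 239.79248669070074 [[-0.01, 0.998, -0.064, 525.709], [-1.0, -0.009, 0.017, 50.286], [0.016, 0.064, 0.998, 1109.274], [0.0, 0.0, 0.0, 1.0]]
scene ['vertical_fov', 'cx', 'cy', 'extrinsics', 'shot'] 477.7917864105411 316.3201020387551 246.17402244238153 [[-0.506, -0.678, 0.534, 1172.843], [0.863, -0.402, 0.307, 349.48], [0.006, 0.616, 0.788, 938.084], [0.0, 0.0, 0.0, 1.0]]
tray 0.64 [437.0, 216.0, 508.0, 302.0]
keeper 0.67 [188.0, 208.0, 318.0, 336.0]
keeper 0.17 [184.0, 204.0, 316.0, 332.0]
window 0.91 [186.0, 209.0, 317.0, 336.0]
cover 0.81 [187.0, 206.0, 317.0, 334.0]
mat 0.89 [422.0, 202.0, 509.0, 314.0]
jaw_0 0.86 [358.0, 239.0, 384.0, 257.0]
jaw_0 0.84 [368.0, 300.0, 396.0, 317.0]
jaw_0 0.79 [468.0, 272.0, 496.0, 288.0]
jaw_0 0.57 [449.0, 234.0, 474.0, 249.0]
jaw_0 0.54 [458.0, 263.0, 482.0, 277.0]
jaw_0 0.43 [184.0, 206.0, 316.0, 334.0]
jaw_0 0.42 [341.0, 157.0, 413.0, 174.0]
roller_0 0.77 [357.0, 274.0, 380.0, 289.0]
roller_0 0.55 [144.0, 257.0, 173.0, 274.0]
oil_bottle 0.87 [202.0, 171.0, 232.0, 198.0]
screwdriver 0.97 [272.0, 171.0, 350.0, 184.0]
screwdriver 0.18 [439.0, 219.0, 508.0, 302.0]
wrench 0.58 [344.0, 156.0, 413.0, 174.0]
0.6 [3.14149764e+00 1.55481180e-05 2.67383718e+00]
```

View pics/top0.png

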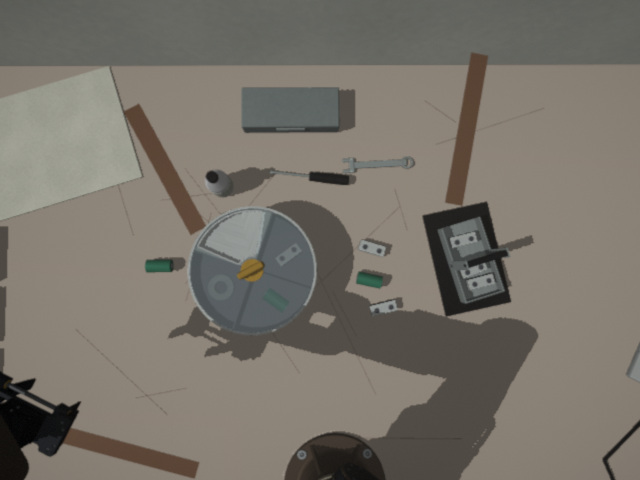

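View pics/scene0.png

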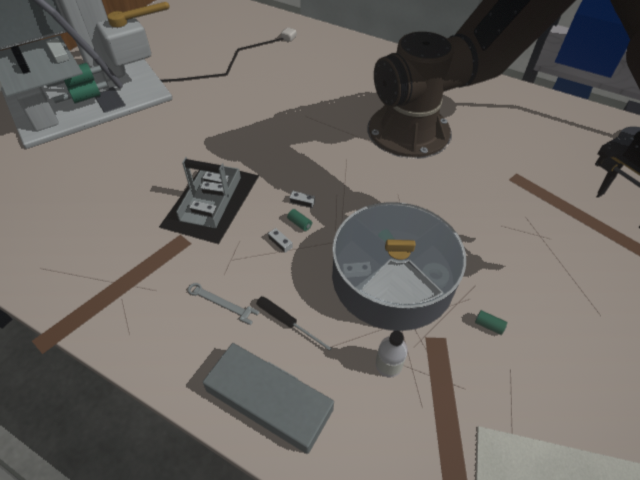

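```bash
python3 - <<'E'
import cv2,numpy as np
a=cv2.imread('pics/top0.png');b=cv2.imread('pics/scene0.png')
R=lambda im:cv2.resize(im,(400,300),interpolation=cv2.INTER_CUBIC)
g=lambda im:np.clip(im*1.4,0,255).astype(np.uint8)
cv2.imwrite('pics/c0.png',g(np.vstack([np.hstack([R(a[200:320,390:550]),R(a[192:348,148:356])]),np.hstack([R(b[140:248,145:289]),R(b[190:330,310:497])])])))
E
```

```text
(no output)
```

View pics/c0.png

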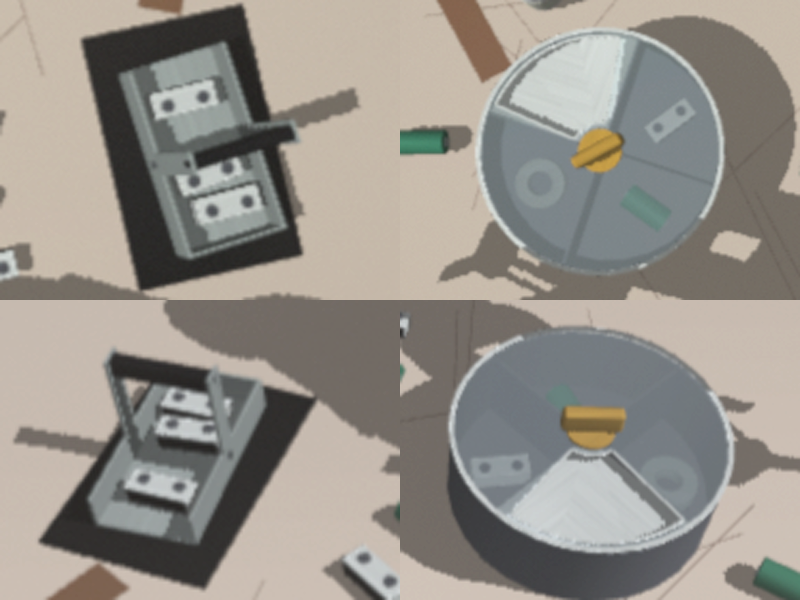

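```bash
cat >> h.py <<'E'
def goto(x,y,z,yaw,cur=None):
    """shift in tool axes + turn from current (or given (x,y,z,yaw)) pose"""
    if cur is None:
        s=state();cur=(*s['eef_pos'],s['tcp_rot'][2])
    d=np.array([x,y,z])-cur[:3];c,sn=np.cos(cur[3]),np.sin(cur[3])
    t=-((yaw-cur[3]+np.pi/2)%np.pi-np.pi/2)   # nearest half-turn
    return np.round([d[0]*c+d[1]*sn,d[0]*sn-d[1]*c,-d[2]],1).tolist(),round(float(t),3)
E
python3 - <<'E'
from h import *
p=cam('top')
def best(n,z,i=None):
    for r in cut_out(n,p):
        print(n,round(r['p'],2),np.round(r['box']).astype(int).tolist(),*rect(p,r['region'],z))
for n,z in [('cover',99),('window',101),('mat',3),('tray',20),('jaw_0',22),('roller_0',20),('oil_bottle',60)]: best(n,z)
# keeper circle from rim edge
hsv=cv2.cvtColor(p['img'],cv2.COLOR_BGR2HSV)
m=((hsv[...,0]>10)&(hsv[...,0]<30)&(hsv[...,1]>130)&(hsv[...,2]>90));m[:230]=0;m[310:]=0;m[:,:220]=0;m[:,290:]=0
print('brass',m.sum(),rect(p,m,120))
r=cut_out('cover',p)[0]['region'].astype(np.uint8)
c=max(cv2.findContours(r,0,1)[0],key=len)[:,0]
P=np.array([px2w(p,a,b,100)[:2] for a,b in c],np.float32)
print(cv2.minEnclosingCircle(P),cv2.fitEllipse(P))
E
```

```text
cover 0.61 [188, 204, 318, 333] [523.2 187.1] 0.371 [293.2 289.6]
cover 0.29 [188, 209, 316, 334] [525.7 187.6] 1.562 [290.1 287.8]
window 0.74 [187, 207, 314, 336] [524.6 187.3] 1.563 [289.5 289.3]
mat 0.73 [421, 201, 509, 315] [ 547.8 -337. ] 0.2 [262.8 172.2]
tray 0.64 [439, 216, 508, 299] [ 549.9 -361. ] 0.287 [192.6 152.9]
jaw_0 0.75 [449, 231, 474, 250] [ 593.7 -322.7] -1.311 [72.5 28. ]
jaw_0 0.66 [466, 272, 497, 288] [ 490.6 -362.1] -1.339 [70.3 27.8]
jaw_0 0.66 [358, 238, 387, 257] [574.7 -97.4] 1.256 [68.2 29. ]
jaw_0 0.61 [370, 300, 395, 316] [ 429.8 -123. ] -1.339 [64.8 28.2]
jaw_0 0.51 [453, 264, 485, 280] [ 517.2 -345.3] -1.264 [70.1 23.2]
roller_0 0.94 [144, 259, 173, 274] [537.5 423.8] 1.561 [66.  29.3]
roller_0 0.81 [357, 271, 383, 286] [497.8 -88.3] 1.396 [65.4 33. ]
oil_bottle 0.94 [201, 167, 234, 196] [731.8 272.2] 0.582 [75.5 58. ]
brass 360 (array([523.4, 187.1]), 1.561, array([53.1, 44.4]))
((524.055908203125, 185.4665069580078), 148.0087432861328) ((523.890869140625, 186.6029052734375), (290.14337158203125, 291.9354553222656), 133.36593627929688)
```

```bash
python3 -c "
from h import *
print(goto(430,330,300,2.3));print(goto(480,187,300,2.09,(430,330,300,2.3)))"
```

```text
([-235.0, -136.6, -60.4], 0.374)
([-139.9, -58.0, 0.0], 0.21)
```

Emit:
jog_arm:
  motion:
    - [[-190, -110, -50], 0.34]
    - [[-190, -110, -50], 0.34]
    - [[-190, -110, -50], 0.34]
    - [[-190, -110, -50], 0.34]
    - [[-190, -110, -50], 0.34]

```text
t: 1.55
eef_pos: [403.4, 371.4, 290.7]
tcp_rot: [3.14, 0.001, 2.332]
ft_force: [0.0, 0.0, -0.6]
opening: 1.001
grip_force: 0.0
```

```bash
python3 -c "
from h import *
print(goto(480,187,300,2.09))"
```

```text
([-186.4, -71.7, -9.3], 0.242)
```

Emit:
jog_arm:
  motion:
    - [[-186, -72, -10], 0.24]
    - [[-186, -72, -10], 0.24]
    - [[-186, -72, -10], 0.24]
    - [[-186, -72, -10], 0.24]
    - [[-186, -72, -10], 0.24]

```text
t: 2.05
eef_pos: [480.2, 185.5, 300.0]
tcp_rot: [3.141, 0.001, 2.089]
ft_force: [0.3, 0.8, -0.3]
opening: 1.001
grip_force: 0.0
```

```bash
python3 - <<'E'
from h import *
p=cam('wrist','w1')
print(foc(p),p['cx'],p['cy'],np.round(p['extrinsics'],2).tolist(),state()['eef_pos'],state()['tcp_rot'])
for n in ['cover','window','jaw_0','roller_0']:
    for r in cut_out(n,p): print(n,round(r['p'],2),np.round(r['box']).astype(int).tolist())
E
```

```text
409.4028373338616 325.29589872205156 239.44488115681963 [[0.87, -0.48, -0.12, 448.82], [0.5, 0.84, 0.2, 244.61], [0.0, -0.24, 0.97, 444.52], [0.0, 0.0, 0.0, 1.0]] [479.24923522 187.55050096 299.85865559] [3.14107235e+00 1.63443292e-04 2.08934823e+00]
cover 0.68 [202, 62, 536, 392]
window 0.84 [200, 62, 540, 396]
roller_0 0.86 [468, 1, 530, 52]
roller_0 0.62 [223, 384, 248, 391]
roller_0 0.16 [200, 60, 540, 388]
```

View pics/w1.png

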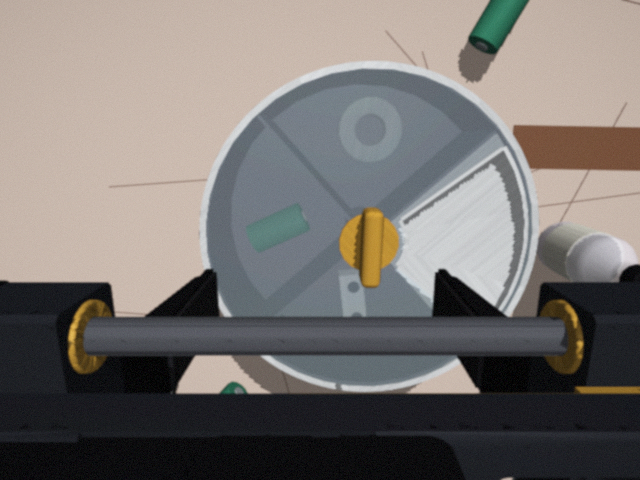

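```bash
python3 - <<'E'
from h import *
p=read_camera('wrist')
def seg(a,b,z):
    A=px2w(p,*a,z);B=px2w(p,*b,z);print(np.round(A[:2]),np.round(B[:2]),'ang',round(float(np.degrees(np.arctan2(*(B-A)[1::-1]))),1))
seg((370,285),(373,212),133); seg((402,222),(505,150),101); seg((350,212),(262,117),91)
r=cut_out('cover',p)[0]['region'].astype(np.uint8)
c=max(cv2.findContours(r,0,1)[0],key=len)[:,0];c=c[c[:,1]<265]
P=np.array([px2w(p,a,b,100)[:2] for a,b in c],np.float32);print(cv2.fitEllipse(P))
g=p['img'].astype(int);m=(g[...,2]-g[...,0]>90)&(g[...,2]>130);m[:190]=0;m[300:]=0;m[:,:320]=0;m[:,420:]=0
cv2.imwrite('m.png',m.astype(np.uint8)*255);v,u=np.nonzero(m);print('brass px',u.mean(),v.mean(),u.min(),u.max(),v.min(),v.max(),px2w(p,u.mean(),v.mean(),110))
E
```

```text
[534. 170.] [505. 222.] ang 119.3
[537. 224.] [578. 317.] ang 66.3
[496. 208.] [392. 240.] ang 162.9
((494.7284240722656, 231.9735565185547), (182.44309997558594, 282.64849853515625), 118.74644470214844)
brass px 369.4397614314115 251.87037773359842 339 396 216 293 [524.90014722 189.04223644 110.        ]
```

```bash
python3 - <<'E'
from h import *
p=read_camera('top')
def seg(a,b,z):
    f=lambda q:(148+(q[0]-400)/1.923,192+q[1]/1.923)
    A=px2w(p,*f(a),z);B=px2w(p,*f(b),z);print(np.round(A[:2]),np.round(B[:2]),'ang',round(float(np.degrees(np.arctan2(*(B-A)[1::-1]))),1))
seg((637,40),(570,262),91);seg((622,150),(715,185),91)
print(goto(524.5,188,190,2.083)); print(goto(524.5,188,122,2.083,(524.5,188,190,2.083)))
E
```

```text
[655. 142.] [392. 222.] ang 163.1
[523. 160.] [480.  50.] ang -111.1
([-25.9, 38.9, 109.6], 0.013)
([0.0, 0.0, 68.0], -0.0)
```

Emit:
jog_arm:
  motion:
    - [[-26, 39, 110], 0.01]
    - [[-26, 39, 110], 0.01]
    - [[-26, 39, 110], 0.01]
    - [[-26, 39, 167], 0.01]
    - [[-26, 39, 168], 0.01]
  grip: 0.4

```text
t: 2.95
eef_pos: [523.0, 186.9, 127.5]
tcp_rot: [-3.135, -0.002, 2.085]
ft_force: [0.1, 0.4, 1.1]
opening: 0.638
grip_force: 0.0
```

Emit:
jog_arm:
  motion:
    - [[0, 0, 0], 0]
    - [[0, 0, 0], 0]
    - [[0, 0, 0], 0]
    - [[0, 0, 0], 0]
    - [[0, 0, 0], 0]
  grip: 1

```text
t: 3.45
eef_pos: [525.3, 186.9, 132.7]
tcp_rot: [3.14, 0.0, 2.084]
ft_force: [0.3, 0.2, -1.5]
opening: 0.237
grip_force: 0.0
```

Emit:
jog_arm:
  motion:
    - [[0, 0, 0], 0]
    - [[0, 0, 0], 0]
    - [[0, 0, 0], 0.1]
    - [[0, 0, 0], 0.2]
    - [[0, 0, 0], 0.2]

```text
t: 3.95
eef_pos: [523.0, 185.7, 132.3]
tcp_rot: [-3.137, 0.0, 1.88]
ft_force: [-12.4, -8.3, 12.6]
opening: 0.169
grip_force: 30.0
```

Emit:
jog_arm:
  motion:
    - [[0, 0, 0], 0.13]
    - [[0, 0, 0], 0.26]
    - [[0, 0, 0], 0.39]
    - [[0, 0, 0], 0.5]
    - [[0, 0, 0], 0.5]

```text
t: 4.45
eef_pos: [522.6, 185.7, 132.3]
tcp_rot: [-3.137, 0.003, 1.38]
ft_force: [-13.8, -9.4, 14.6]
opening: 0.168
grip_force: 30.0
```

Emit:
jog_arm:
  motion:
    - [[0, 0, 0], 0.13]
    - [[0, 0, 0], 0.26]
    - [[0, 0, 0], 0.39]
    - [[0, 0, 0], 0.5]
    - [[0, 0, 0], 0.5]

```text
t: 4.95
eef_pos: [522.3, 185.9, 132.3]
tcp_rot: [-3.138, 0.005, 0.88]
ft_force: [-15.8, -7.6, 15.1]
opening: 0.169
grip_force: 30.0
```

Emit:
jog_arm:
  motion:
    - [[0, 0, 0], 0.13]
    - [[0, 0, 0], 0.26]
    - [[0, 0, 0], 0.4]
    - [[0, 0, 0], 0.4]
    - [[0, 0, 0], 0.4]

```text
t: 5.45
eef_pos: [522.2, 186.1, 132.3]
tcp_rot: [-3.14, 0.006, 0.483]
ft_force: [-16.1, -4.3, 14.0]
opening: 0.167
grip_force: 30.0
```

Emit:
jog_arm:
  motion:
    - [[0, 0, 0], 0]
    - [[0, 0, 0], 0]
    - [[0, 0, -60], 0]
    - [[0, 0, -110], 0]
    - [[0, 0, -160], 0]
  grip: 0

```text
t: 5.95
eef_pos: [525.0, 186.7, 283.6]
tcp_rot: [-3.142, -0.0, 0.484]
ft_force: [0.4, -0.4, -0.4]
opening: 0.527
grip_force: 0.0
```

```bash
python3 - <<'E'
from h import *
p=cam('wrist','w2');q=cam('top')
a=q['img'][192:348,148:356];a=cv2.resize(a,(640,480),interpolation=cv2.INTER_CUBIC)
s=np.hstack([cv2.resize(p['img'],(400,300)),cv2.resize(a,(400,300))]);cv2.imwrite('pics/c2.png',s);s=state();print(s['eef_pos'],s['tcp_rot'])
E
```

```text
[527.07792377 187.3123829  288.15560608] [ 3.13880289 -0.01090445  0.48390842]
```

View pics/c2.png

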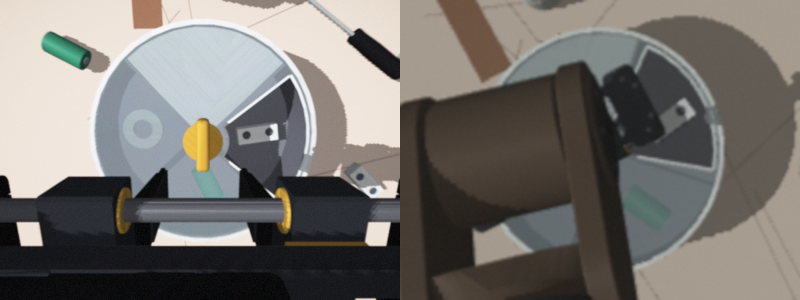

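```bash
python3 -c "
from h import *
print(goto(480,0,340,0.4));print(goto(480,-200,340,0.28,(480,0,340,0.4)));print(goto(470,-350,340,0.28,(480,-200,340,0.28)))"
```

```text
([-128.8, 143.9, -51.8], 0.084)
([-77.9, 184.2, 0.0], 0.12)
([-51.1, 141.4, 0.0], -0.0)
```

Emit:
jog_arm:
  motion:
    - [[-129, 144, -52], 0.08]
    - [[-129, 144, -52], 0.08]
    - [[-129, 144, -52], 0.08]
    - [[-129, 144, -52], 0.08]
    - [[-129, 144, -52], 0.08]

```text
t: 6.55
eef_pos: [477.4, -4.8, 334.8]
tcp_rot: [3.14, -0.002, 0.399]
ft_force: [-0.3, -1.4, 0.3]
opening: 0.988
grip_force: 0.0
```

Emit:
jog_arm:
  motion:
    - [[-78, 184, 0], 0.12]
    - [[-78, 184, 0], 0.12]
    - [[-78, 184, 0], 0.12]
    - [[-78, 184, 0], 0.12]
    - [[-78, 184, 0], 0.12]

```text
t: 7.05
eef_pos: [478.5, -205.0, 332.4]
tcp_rot: [3.141, 0.001, 0.279]
ft_force: [0.0, 0.1, -0.5]
opening: 0.996
grip_force: 0.0
```

Emit:
jog_arm:
  motion:
    - [[-51, 141, 0], 0]
    - [[-51, 141, 0], 0]
    - [[-51, 141, 0], 0]
    - [[-51, 141, 0], 0]
    - [[-51, 141, 0], 0]

```text
t: 7.55
eef_pos: [469.1, -350.1, 332.4]
tcp_rot: [-3.14, 0.0, 0.283]
ft_force: [-0.9, 0.4, -0.5]
opening: 0.999
grip_force: 0.0
```

```bash
python3 - <<'E'
from h import *
p=cam('wrist','w3');s=state();print(s['t'],s['eef_pos'],s['tcp_rot'])
for n in ['tray','mat','jaw_0']:
    for r in cut_out(n,p): print(n,round(r['p'],2),np.round(r['box']).astype(int).tolist())
E
```

```text
7.6 [ 469.23511461 -349.22028182  332.87235616] [-3.14031626e+00  2.63899586e-04  2.83869193e-01]
tray 0.63 [276, 34, 402, 225]
tray 0.21 [314, 176, 374, 200]
mat 0.81 [254, 0, 426, 246]
jaw_0 0.94 [83, 3, 158, 69]
jaw_0 0.87 [95, 168, 155, 193]
jaw_0 0.83 [305, 144, 367, 171]
jaw_0 0.69 [313, 177, 372, 203]
jaw_0 0.61 [306, 68, 365, 97]
```

View pics/w3.png

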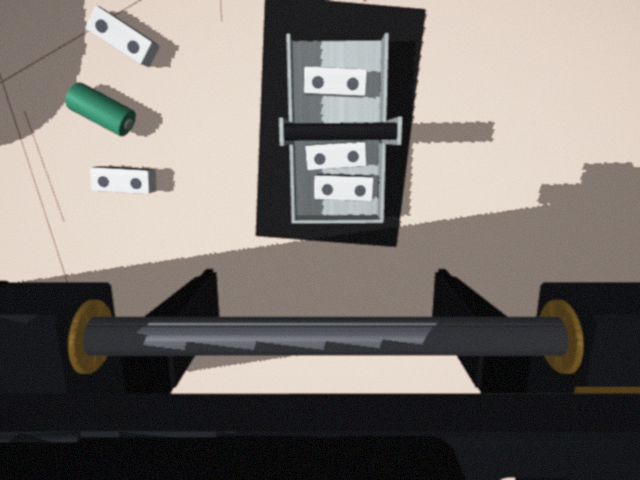

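```bash
python3 - <<'E'
from h import *
p=read_camera('wrist')
C={k:px2w(p,*q,38)[:2] for k,q in dict(bl=(293.5,219.5),br=(382,219),fl=(288.5,36),fr=(387.5,36)).items()}
for k in C: print(k,np.round(C[k],1))
print('len',np.linalg.norm(C['fl']-C['bl']),'wid',np.linalg.norm(C['bl']-C['br']))
d=(C['fl']+C['fr']-C['bl']-C['br'])/2;th=np.arctan2(d[1],d[0]);o=sum(C.values())/4
print('tray',o,th)
R=np.array([[np.cos(th),np.sin(th)],[-np.sin(th),np.cos(th)]])
m=cut_out('mat',p)[0];print('mat',rect(p,m['region'],3))
g=cv2.cvtColor(p['img'],cv2.COLOR_BGR2GRAY)
for r in cut_out('jaw_0',p):
    c,a,s=rect(p,r['region'],27);print(c,a,s,'in tray',np.round(R@(c-o),1), round(a-th,2))
    if abs((R@(c-o))[1])<50:
        v,u=np.nonzero(r['region']);Q=np.array([R@(px2w(p,x,y,27)[:2]-o) for x,y in zip(u,v)]);print(np.round([Q.min(0),Q.max(0)],1))
E
```

```text
bl [ 443.5 -318.3]
br [ 471.3 -411. ]
fl [ 619.9 -264.9]
fr [ 647.4 -358.7]
len 184.34036336842777 wid 96.77556917947977
tray [ 545.514703   -338.25124503] 0.29133538078354354
mat (array([ 548. , -336.5]), 0.2, array([260. , 170.7]))
[ 574.1 -104.1] 1.272 [70.1 26.9] in tray [ 94.6 216.1] 0.98
[ 490.9 -362.3] -1.325 [63.8 28.3] in tray [-59.2  -7.3] -1.62
[[-73.7 -39.1]
 [-44.8  24.9]]
[ 592.8 -322.1] -1.332 [64.2 28.2] in tray [49.9  1.9] -1.62
[[ 34.8 -30.4]
 [ 64.4  34. ]]
[ 521.1 -344.3] -1.217 [62.6 27.4] in tray [-25.1   1.2] -1.51
[[-39.4 -29.8]
 [-10.   32.9]]
[ 431.7 -128.7] -1.347 [70.8 27.4] in tray [-48.8 233.4] -1.64
```

```bash
python3 -c "
from h import *
print(goto(480.4,-305.6,100,0.291));print(state()['eef_pos'],state()['tcp_rot'])"
```

```text
([22.9, -38.8, 233.9], -0.006)
[ 469.27563843 -349.24505652  333.91826963] [ 3.14127766e+00 -3.53841333e-04  2.85041468e-01]
```

Emit:
jog_arm:
  motion:
    - [[23, -39, 0], 0]
    - [[23, -39, 50], -0.006]
    - [[23, -39, 100], -0.006]
    - [[23, -39, 150], -0.006]
    - [[23, -39, 200], -0.006]
  grip: 0.83

```text
t: 8.4
eef_pos: [480.3, -305.7, 132.4]
tcp_rot: [3.14, -0.001, 0.291]
ft_force: [1.5, 0.1, -0.2]
opening: 0.635
grip_force: 0.0
```

Emit:
jog_arm:
  motion:
    - [[0, 0, 20], 0]
    - [[0, 0, 34], 0]
    - [[0, 0, 34], 0]
    - [[0, 0, 34], 0]
    - [[0, 0, 34], 0]

```text
t: 8.9
eef_pos: [480.6, -306.4, 100.7]
tcp_rot: [3.14, -0.001, 0.29]
ft_force: [-0.8, 0.1, -0.1]
opening: 0.219
grip_force: 0.0
```

```bash
python3 - <<'E'
from h import *
p=cam('wrist','w4');print(goto(480.4,-305.6,34,0.291),state()['opening'])
a=p['img'][150:450,120:520];cv2.imwrite('pics/c4.png',cv2.resize(a,(800,600)))
E
```

```text
([0.1, -0.9, 66.8], -0.001) 0.1900523956467631
```

View pics/c4.png

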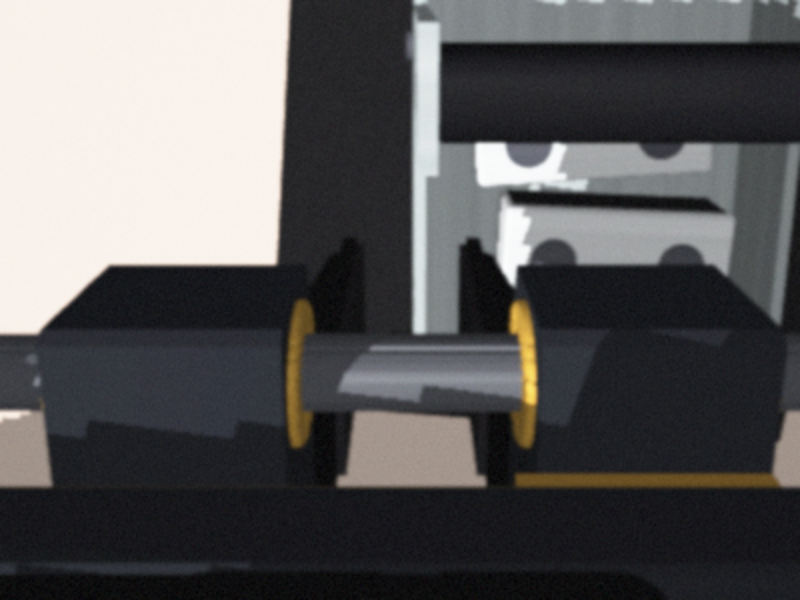

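Emit:
jog_arm:
  motion:
    - [[0, -0.5, 30], 0]
    - [[0, -0.5, 55], 0]
    - [[0, -0.5, 66], 0]
    - [[0, -0.5, 66], 0]
    - [[0, -0.5, 66], 0]

```text
t: 9.45
eef_pos: [480.4, -306.1, 34.5]
tcp_rot: [3.141, -0.001, 0.29]
ft_force: [0.3, 0.5, -0.3]
opening: 0.166
grip_force: 0.0
```

Emit:
jog_arm:
  motion:
    - [[0, 0, 0], 0]
    - [[0, 0, 0], 0]
    - [[0, 0, 0], 0]
    - [[0, 0, 0], 0]
    - [[0, 0, 0], 0]
  grip: 1

```text
t: 9.95
eef_pos: [480.7, -306.6, 34.7]
tcp_rot: [3.139, -0.002, 0.289]
ft_force: [1.4, -2.7, 6.8]
opening: 0.03
grip_force: 30.0
```

Emit:
jog_arm:
  motion:
    - [[0, 0, 0], 0]
    - [[0, 0, -5], 0]
    - [[0, 0, -10], 0]
    - [[0, 0, -15], 0]
    - [[0, 0, -15], 0]

```text
t: 10.45
eef_pos: [480.0, -305.7, 49.1]
tcp_rot: [3.142, -0.0, 0.29]
ft_force: [-0.2, 0.5, -7.2]
opening: 0.029
grip_force: 30.0
```

```bash
python3 - <<'E'
from h import *
p=cam('wrist','w5');q=cam('scene','s5')
cv2.imwrite('pics/c5.png',np.hstack([cv2.resize(p['img'],(400,300)),cv2.resize(q['img'][100:280,110:350],(400,300),interpolation=cv2.INTER_CUBIC)]));s=state();print(s['ft_force'],s['moment'],s['opening'],s['grip_force'])
E
```

```text
[ 0.16270431 -0.07645176 -7.14574507] [0.1320681  0.52695313 0.02732466] 0.0302352648268811 29.988011419773102
```

View pics/c5.png

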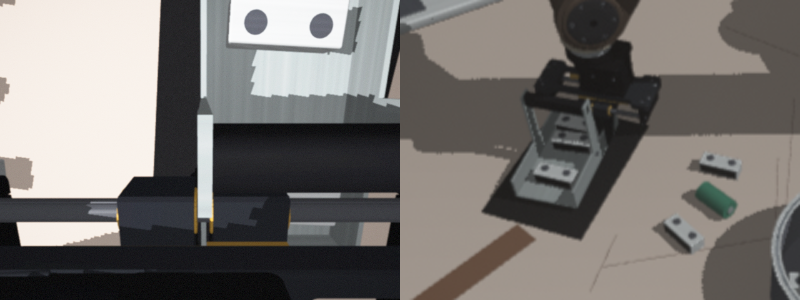

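```bash
python3 -c "
from h import *
c=(480.4,-306,180,0.29)
for i in range(1,5):
    n=(480.4+24.65*i,-306+70*i,180,0.29+.441*i);print(goto(*n,c));c=n"
```

```text
([43.6, -60.0, -0.0], -0.441)
([65.1, -35.7, -0.0], -0.441)
([74.1, -4.5, -0.0], -0.441)
([68.9, 27.6, -0.0], -0.441)
```

Emit:
jog_arm:
  motion:
    - [[0, 0, -20], 0]
    - [[0, 0, -50], 0]
    - [[0, 0, -85], 0]
    - [[0, 0, -115], 0]
    - [[0, 0, -131], 0]

```text
t: 11.05
eef_pos: [480.2, -306.0, 181.8]
tcp_rot: [3.14, -0.001, 0.29]
ft_force: [0.5, -0.2, -7.2]
opening: 0.032
grip_force: 30.0
```

Emit:
jog_arm:
  motion:
    - [[4, -6, 0], -0.04]
    - [[13, -18, 0], -0.13]
    - [[23, -32, 0], -0.23]
    - [[33, -46, 0], -0.34]
    - [[43.6, -60, 0], -0.44]

```text
t: 11.55
eef_pos: [504.2, -234.4, 177.9]
tcp_rot: [-3.139, 0.001, 0.736]
ft_force: [0.2, 0.2, -6.1]
opening: 0.03
grip_force: 30.0
```

Emit:
jog_arm:
  motion:
    - [[13, -7, 0], -0.09]
    - [[26, -14, 0], -0.18]
    - [[39, -21, 0], -0.26]
    - [[52, -29, 0], -0.35]
    - [[65, -36, 0], -0.44]

```text
t: 12.05
eef_pos: [528.5, -164.3, 177.9]
tcp_rot: [-3.139, -0.0, 1.176]
ft_force: [-0.3, 0.3, -6.5]
opening: 0.032
grip_force: 30.0
```

Emit:
jog_arm:
  motion:
    - [[15, -1, 0], -0.09]
    - [[30, -2, 0], -0.18]
    - [[45, -3, 0], -0.26]
    - [[60, -4, 0], -0.35]
    - [[74, -5, 0], -0.44]

```text
t: 12.55
eef_pos: [552.9, -94.3, 177.9]
tcp_rot: [-3.139, -0.001, 1.616]
ft_force: [-0.1, -0.1, -6.5]
opening: 0.035
grip_force: 30.0
```

Emit:
jog_arm:
  motion:
    - [[17, 7, 0], -0.11]
    - [[34, 14, 0], -0.22]
    - [[48, 20, 0], -0.32]
    - [[60, 25, 0], -0.4]
    - [[69, 27, 0], -0.44]

```text
t: 13.05
eef_pos: [577.3, -24.4, 178.0]
tcp_rot: [-3.14, -0.001, 2.055]
ft_force: [-0.2, -0.2, -6.3]
opening: 0.031
grip_force: 30.0
```

```bash
python3 - <<'E'
from h import *
p=cam('wrist','w6');q=cam('scene','s6');t=cam('top','t6')
cv2.imwrite('pics/c6.png',np.vstack([np.hstack([cv2.resize(p['img'],(400,300)),cv2.resize(q['img'][100:340,200:520],(400,300),interpolation=cv2.INTER_CUBIC)]),np.hstack([cv2.resize(t['img'][150:360,150:430],(400,300)),np.zeros((300,400,3),np.uint8)])]));s=state();print(s['eef_pos'],s['tcp_rot'],s['ft_force'],s['moment'],s['opening'],s['grip_force'])
E
```

```text
[577.22222146 -25.13346688 178.77733915] [-3.14053025e+00 -6.60410256e-04  2.05008094e+00] [-0.09883981  0.20707386 -6.55667129] [-0.42954774  0.2039623   0.03817881] 0.030320093633496838 29.993923008441925
```

View pics/c6.png

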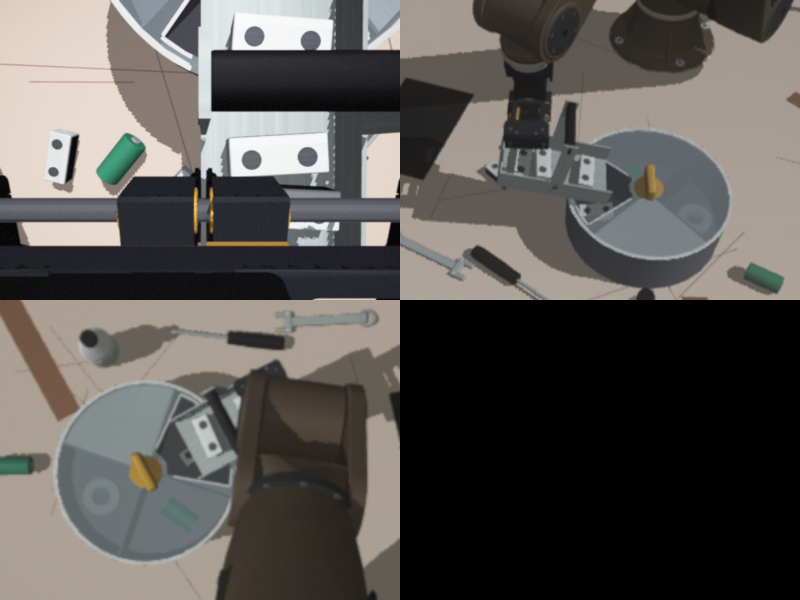

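```bash
python3 - <<'E'
from h import *
import cv2
from scipy.optimize import minimize_scalar
p=read_camera('wrist');s=state();T=s['eef_pos'];yaw=2.052
g=p['img'].sum(2)
def bar(th):
    X=np.array([53*1.0,-30,116-31.0+6])  # bar centre-ish rel grip point(6 below tcp) in level tray
    c,s_=np.cos(th),np.sin(th);x=X[0]*c+X[2]*s_;z=-X[0]*s_+X[2]*c
    w=np.array([x*np.cos(yaw)-X[1]*np.sin(yaw),x*np.sin(yaw)+X[1]*np.cos(yaw),z-6])+T
    return w2px(p,w)
for d in (0,5,10,15,20,25): print(d,bar(np.radians(d)))
print('col profile', [(v,int(g[v,480])) for v in range(60,200,6)])
E
```

```text
0 [509.48333441 237.96899971]
5 [500.73631795 182.54984362]
10 [490.93943916 135.06783951]
15 [480.62111501  96.05918207]
20 [470.22215612  65.38552989]
25 [460.07717828  42.44531191]
col profile [(60, 694), (66, 731), (72, 733), (78, 721), (84, 94), (90, 140), (96, 147), (102, 156), (108, 144), (114, 129), (120, 116), (126, 132), (132, 114), (138, 105), (144, 80), (150, 47), (156, 61), (162, 54), (168, 25), (174, 42), (180, 639), (186, 631), (192, 627), (198, 621)]
```

Emit:
jog_arm:
  motion:
    - [[4, 0, 0], 0]
    - [[9, 0, 3], 0]
    - [[9, 0, 3], 0]
    - [[9, 0, -40], 0]
    - [[9, 0, -40], 0]

```text
t: 13.75
eef_pos: [575.3, -17.9, 223.7]
tcp_rot: [3.135, 0.004, 2.049]
ft_force: [1.2, -1.1, -6.0]
opening: 0.03
grip_force: 30.0
```

Emit:
jog_arm:
  motion:
    - [[0, 0, 10], 0]
    - [[0, 0, 20], 0]
    - [[0, 0, 30], 0]
    - [[0, 0, 40], 0]
    - [[0, 0, 42], 0]

```text
t: 14.25
eef_pos: [573.1, -17.2, 176.0]
tcp_rot: [-3.141, -0.002, 2.049]
ft_force: [-0.7, 3.0, 0.7]
opening: 0.031
grip_force: 30.0
```

```bash
cat >> h.py <<'E'
def barv(p,col=480):
    g=p['img'][:,col].astype(int).sum(1);r=[v for v in range(20,300) if g[v]<180];return r[:1],r[-1:],len(r)
def tilt(p,T,yaw):
    for d in range(0,45,5):
        th=np.radians(d);c,s_=np.cos(th),np.sin(th);x=53*c+91*s_;z=-53*s_+91*c
        w=np.array([x*np.cos(yaw)+30*np.sin(yaw),x*np.sin(yaw)-30*np.cos(yaw),z-6])+T;print(d,np.round(w2px(p,w)),end=' ')
    print()
E
python3 - <<'E'
from h import *
p=cam('wrist','w7');s=state();print(s['eef_pos'],s['moment'],s['ft_force']);print(barv(p));q=cam('scene','s7')
cv2.imwrite('pics/c7.png',np.hstack([cv2.resize(p['img'],(400,300)),cv2.resize(q['img'][100:340,200:520],(400,300),interpolation=cv2.INTER_CUBIC)]))
E
```

```text
[573.19624951 -17.21393502 176.37984347] [0.52746751 0.14727002 0.03411509] [-0.73272201  2.82650901 -1.43513146]
([20], [111], 92)
```

View pics/c7.png

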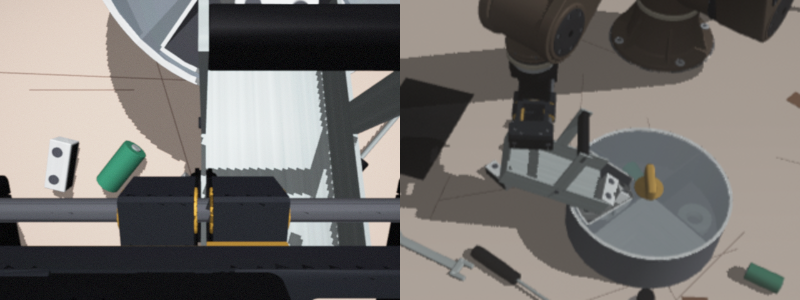

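```bash
python3 - <<'E'
from h import *
q=cam('scene','s8');t=cam('top')
cv2.imwrite('pics/c8.png',np.hstack([cv2.resize(q['img'][190:310,280:400],(400,400),interpolation=cv2.INTER_CUBIC),cv2.resize(t['img'][200:340,190:330],(400,400),interpolation=cv2.INTER_CUBIC)]))
E
```

```text
(no output)
```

View pics/c8.png

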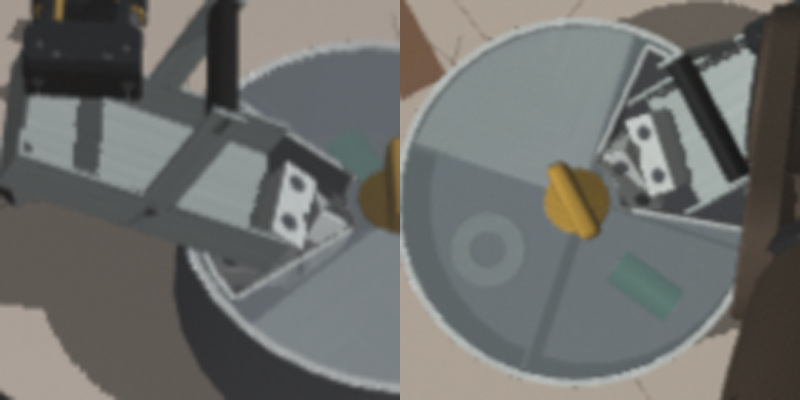

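Emit:
jog_arm:
  motion:
    - [[-8, 0, -2], 0]
    - [[-16, 0, -4], 0]
    - [[-22, 0, -6], 0]
    - [[-22, 0, -6], 0]
    - [[-22, 0, -6], 0]

```text
t: 14.95
eef_pos: [584.1, -37.8, 184.1]
tcp_rot: [3.14, 0.001, 2.049]
ft_force: [0.4, -1.0, 0.8]
opening: 0.032
grip_force: 30.0
```

```bash
python3 - <<'E'
from h import *
q=cam('scene','s9');t=cam('top');p=cam('wrist');s=state();print(s['eef_pos'],s['ft_force'],s['moment'],barv(p))
cv2.imwrite('pics/c9.png',np.hstack([cv2.resize(q['img'][190:310,280:400],(400,400),interpolation=cv2.INTER_CUBIC),cv2.resize(t['img'][200:340,190:330],(400,400),interpolation=cv2.INTER_CUBIC)]))
E
```

```text
[583.77472258 -37.22327677 183.79835543] [ 0.33432707  0.09827185 -0.02994817] [ 0.20845515  0.01451848 -0.10123979] ([20], [115], 96)
```

View pics/c9.png

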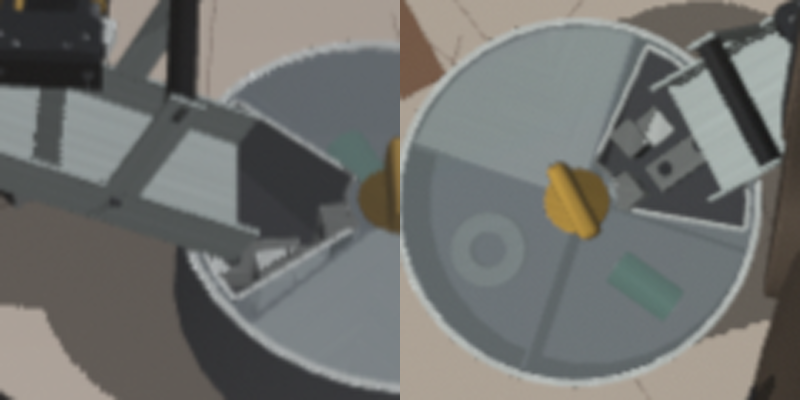

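```bash
python3 - <<'E'
from h import *
p=read_camera('wrist');s=state();E=np.array(p['extrinsics']);T=s['eef_pos'];yaw=s['tcp_rot'][2]
def vr(th,gx,gz):
    c,s_=np.cos(th),np.sin(th);o=[]
    for a in(-7,7):
        for b in(105,127):
            X,Z=gx+a,b-gz;x=X*c+Z*s_;z=-X*s_+Z*c
            w=np.array([x*np.cos(yaw)+30*np.sin(yaw),x*np.sin(yaw)-30*np.cos(yaw),z-6])+T;o.append(w2px(p,w)[1])
    return min(o),max(o)
for gx in (46,50,53): print(gx,'level',np.round(vr(0,gx,25)),[(d,np.round(vr(np.radians(d),gx,25)).tolist()) for d in (10,16,18,20,22,24,26)])
g=p['img'].astype(int).sum(2);print([(v,int(g[v,440])) for v in range(0,140,5)])
E
```

```text
46 level [221. 358.] [(10, [117.0, 218.0]), (16, [57.0, 176.0]), (18, [41.0, 165.0]), (20, [27.0, 153.0]), (22, [14.0, 143.0]), (24, [3.0, 134.0]), (26, [-6.0, 125.0])]
50 level [198. 330.] [(10, [88.0, 196.0]), (16, [31.0, 157.0]), (18, [17.0, 146.0]), (20, [4.0, 135.0]), (22, [-7.0, 126.0]), (24, [-17.0, 117.0]), (26, [-24.0, 109.0])]
53 level [181. 308.] [(10, [65.0, 180.0]), (16, [12.0, 143.0]), (18, [-1.0, 132.0]), (20, [-13.0, 122.0]), (22, [-23.0, 113.0]), (24, [-31.0, 104.0]), (26, [-38.0, 97.0])]
[(0, 42), (5, 23), (10, 73), (15, 90), (20, 92), (25, 98), (30, 104), (35, 108), (40, 125), (45, 137), (50, 130), (55, 97), (60, 64), (65, 66), (70, 49), (75, 33), (80, 30), (85, 44), (90, 37), (95, 45), (100, 22), (105, 29), (110, 30), (115, 132), (120, 681), (125, 686), (130, 689), (135, 692)]
```

```bash
python3 -c "
from h import *
c0=(583.8,-37.2,230,2.049);c=c0;e=(480.4,-306,230,0.29)
for i in range(1,5):
    n=tuple(a+(b-a)*i/4 for a,b in zip(c0,e));print(goto(*n,c));c=n"
```

```text
([-47.8, -53.9, -0.0], 0.44)
([-66.2, -28.4, -0.0], 0.44)
([-72.0, 2.5, -0.0], 0.44)
([-64.1, 32.9, -0.0], 0.44)
```

Emit:
jog_arm:
  motion:
    - [[-5, 0, -15], 0]
    - [[-5, 0, -30], 0]
    - [[-5, 0, -46], 0]
    - [[0, 0, -46], 0]
    - [[0, 0, -46], 0]

```text
t: 15.65
eef_pos: [583.0, -36.5, 228.9]
tcp_rot: [-3.141, -0.0, 2.05]
ft_force: [0.0, -0.9, -3.8]
opening: 0.029
grip_force: 30.0
```

Emit:
jog_arm:
  motion:
    - [[-5, -5, 0], 0.05]
    - [[-14, -15, 0], 0.13]
    - [[-25, -28, 0], 0.23]
    - [[-36, -41, 0], 0.34]
    - [[-48, -54, 0], 0.44]

```text
t: 16.15
eef_pos: [557.0, -104.8, 228.3]
tcp_rot: [-3.14, -0.001, 1.606]
ft_force: [0.6, -0.6, -3.3]
opening: 0.029
grip_force: 30.0
```

Emit:
jog_arm:
  motion:
    - [[-13, -6, 0], 0.09]
    - [[-26, -12, 0], 0.18]
    - [[-39, -17, 0], 0.26]
    - [[-52, -23, 0], 0.35]
    - [[-66, -28, 0], 0.44]

```text
t: 16.65
eef_pos: [531.6, -171.8, 228.3]
tcp_rot: [-3.139, -0.0, 1.166]
ft_force: [-0.2, -0.6, -4.2]
opening: 0.03
grip_force: 30.0
```

Emit:
jog_arm:
  motion:
    - [[-14, 0, 0], 0.09]
    - [[-28, 1, 0], 0.18]
    - [[-43, 1, 0], 0.26]
    - [[-58, 2, 0], 0.35]
    - [[-72, 2.5, 0], 0.44]

```text
t: 17.15
eef_pos: [505.9, -239.1, 228.2]
tcp_rot: [-3.139, 0.001, 0.726]
ft_force: [-0.2, 0.1, -3.7]
opening: 0.028
grip_force: 30.0
```

Emit:
jog_arm:
  motion:
    - [[-16, 8, 0], 0.11]
    - [[-32, 16, 0], 0.22]
    - [[-45, 23, 0], 0.32]
    - [[-56, 29, 0], 0.4]
    - [[-64, 33, 0], 0.44]

```text
t: 17.65
eef_pos: [480.3, -306.5, 228.4]
tcp_rot: [-3.14, 0.001, 0.287]
ft_force: [0.6, 1.1, -3.6]
opening: 0.03
grip_force: 30.0
```

Emit:
jog_arm:
  motion:
    - [[0, 0, 30], 0]
    - [[0, 0, 60], 0]
    - [[0, 0, 90], 0]
    - [[0, 0, 110], 0]
    - [[0, 0, 110], 0]

```text
t: 18.15
eef_pos: [479.7, -305.0, 116.6]
tcp_rot: [-3.137, 0.003, 0.291]
ft_force: [-0.4, -0.4, -4.2]
opening: 0.03
grip_force: 30.0
```

```bash
python3 -c "
from h import *
p=cam('wrist');s=state();print(s['eef_pos'],s['tcp_rot'],s['ft_force']);print(barv(p,440));print(goto(480.4,-306,120,0.29))"
```

```text
[ 480.4387284  -305.59044258  118.3301481 ] [-3.13879738e+00  1.77898235e-03  2.90623281e-01] [ 0.21832703 -0.33316547 -2.59572232]
([20], [299], 106)
([-0.2, 0.4, -1.7], 0.001)
```

Emit:
jog_arm:
  motion:
    - [[0, 0, 12], 0]
    - [[0, 0, 24], 0]
    - [[0, 0, 32], 0]
    - [[0, 0, 40], 0]
    - [[0, 0, 48], 0]

```text
t: 18.7
eef_pos: [481.0, -306.4, 71.4]
tcp_rot: [3.141, -0.001, 0.29]
ft_force: [-2.5, -0.7, 1.8]
opening: 0.033
grip_force: 30.0
```

Emit:
jog_arm:
  motion:
    - [[0, 0, 8], 0]
    - [[0, 0, 16], 0]
    - [[0, 0, 24], 0]
    - [[0, 0, 28], 0]
    - [[0, 0, 31], 0]

```text
t: 19.2
eef_pos: [480.9, -306.2, 40.1]
tcp_rot: [-3.141, 0.0, 0.29]
ft_force: [-1.7, -1.2, 0.1]
opening: 0.029
grip_force: 30.0
```

```bash
python3 -c "
from h import *
p=cam('wrist','w10');q=cam('scene');s=state();print(s['eef_pos'],s['tcp_rot'],s['ft_force'],s['moment'])
cv2.imwrite('pics/c10.png',np.hstack([cv2.resize(p['img'],(400,300)),cv2.resize(q['img'][100:280,110:350],(400,300),interpolation=cv2.INTER_CUBIC)]))"
```

```text
[ 480.91420333 -306.14912163   40.21723049] [-3.14121097e+00  8.62153224e-05  2.89832115e-01] [-0.3594391  -0.52218471 -1.46580755] [-0.06204593  0.23613557 -0.12079457]
```

View pics/c10.png

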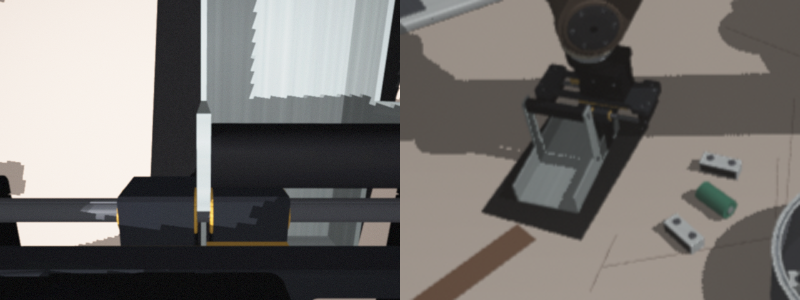

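Emit:
jog_arm:
  motion:
    - [[0, 0, 3], 0]
    - [[0, 0, 6], 0]
    - [[0, 0, 6], 0]
    - [[0, 0, 6], 0]
    - [[0, 0, 6], 0]

```text
t: 19.8
eef_pos: [481.4, -306.1, 36.3]
tcp_rot: [3.14, -0.001, 0.29]
ft_force: [-3.2, 4.1, 19.8]
opening: 0.031
grip_force: 30.0
```

Emit:
jog_arm:
  motion:
    - [[0, 0, 0], 0]
    - [[0, 0, 0], 0]
    - [[0, 0, 0], 0]
    - [[0, 0, 0], 0]
    - [[0, 0, -10], 0]
  grip: 0.8

```text
t: 20.3
eef_pos: [480.5, -305.9, 43.9]
tcp_rot: [-3.14, 0.001, 0.29]
ft_force: [-1.7, 0.1, 0.2]
opening: 0.198
grip_force: 0.0
```

Emit:
jog_arm:
  motion:
    - [[0, 0, -40], 0]
    - [[0, 0, -90], 0]
    - [[0, 0, -140], 0]
    - [[0, 0, -190], 0]
    - [[0, 0, -240], 0]

```text
t: 20.8
eef_pos: [480.4, -305.8, 287.6]
tcp_rot: [3.141, -0.0, 0.29]
ft_force: [0.7, -0.1, -1.0]
opening: 0.199
grip_force: 0.0
```

```bash
python3 - <<'E'
from h import *
p=cam('top');s=state();print(s['t'],s['eef_pos'],s['tcp_rot'],s['opening'])
for n,z in [('mat',3),('tray',20),('jaw_0',22),('roller_0',18),('oil_bottle',60),('screwdriver',10),('wrench',5)]:
    for r in cut_out(n,p): print(n,round(r['p'],2),np.round(r['box']).astype(int).tolist(),*rect(p,r['region'],z))
print(goto(500,-180,330,1.3))
E
```

```text
20.85 [ 482.20167539 -307.11613044  295.72042985] [ 3.13190465 -0.0067351   0.29005643] 0.19875219320477316
mat 0.94 [422, 202, 506, 315] [ 548.2 -336. ] 0.197 [259.3 171.2]
tray 0.9 [438, 218, 508, 303] [ 548.2 -357.8] 0.297 [193.4 151.9]
jaw_0 0.69 [370, 301, 396, 318] [ 430.6 -122.8] -1.34 [63.6 28.8]
jaw_0 0.62 [360, 240, 387, 254] [576.  -97.4] 1.24 [64.6 27.3]
jaw_0 0.59 [263, 262, 274, 273] [532.6 153.3] 0.669 [30.2 24.7]
roller_0 0.77 [356, 269, 383, 287] [497.7 -89.6] 1.364 [64.6 32.2]
roller_0 0.55 [145, 258, 174, 271] [537.5 424.4] 1.561 [65.9 29.3]
oil_bottle 0.57 [204, 171, 235, 199] [730.5 269.9] 0.778 [75.  55.5]
screwdriver 0.91 [272, 170, 353, 185] [755.7  53.7] 1.499 [199.4  28.5]
screwdriver 0.56 [188, 204, 315, 331] [524.5 199.7] 1.562 [315.7 315.5]
screwdriver 0.35 [437, 220, 509, 301] [ 547.5 -362.3] 0.285 [194.6 152.5]
wrench 0.86 [343, 158, 414, 173] [ 786.5 -116.8] -1.56 [175.2  36.2]
([54.6, -115.1, -46.9], -1.01)
```

```bash
python3 -c "
from h import *
print(goto(490,-190,300,0.93));print(goto(500,-190,300,1.57,(490,-190,300,0.93)))"
```

```text
([42.2, -108.4, -16.9], -0.64)
([6.0, 8.0, 0.0], -0.64)
```

Emit:
jog_arm:
  motion:
    - [[42, -108, -10], -0.64]
    - [[42, -108, -10], -0.64]
    - [[42, -108, -10], -0.64]
    - [[42, -108, -10], -0.64]
    - [[42, -108, -10], -0.64]
  grip: 0.45

```text
t: 21.7
eef_pos: [490.3, -189.8, 293.7]
tcp_rot: [-3.14, 0.0, 0.937]
ft_force: [-1.0, 0.3, 0.7]
opening: 0.532
grip_force: 0.0
```

Emit:
jog_arm:
  motion:
    - [[6, 8, 0], -0.64]
    - [[6, 8, 0], -0.64]
    - [[6, 8, 0], -0.64]
    - [[6, 8, 0], -0.64]
    - [[6, 8, 0], -0.64]

```text
t: 22.2
eef_pos: [500.1, -190.6, 293.3]
tcp_rot: [-3.14, -0.001, 1.575]
ft_force: [0.2, -0.1, -1.1]
opening: 0.549
grip_force: 0.0
```

```bash
python3 - <<'E'
from h import *
p=cam('wrist');s=state();print(s['t'],s['eef_pos'],s['tcp_rot'],s['opening'])
for n,z in [('jaw_0',22),('roller_0',16)]:
    for r in cut_out(n,p): print(n,round(r['p'],2),np.round(r['box']).astype(int).tolist(),*rect(p,r['region'],z))
E
```

```text
22.25 [ 500.09183108 -190.60453669  293.34626691] [-3.13946947e+00 -1.20403020e-03  1.57460336e+00] 0.5473234184025572
jaw_0 0.62 [237, 105, 273, 170] [ 430.5 -122.1] -1.353 [63.2 28.6]
jaw_0 0.55 [377, 75, 422, 149] [573.6 -96.5] 1.279 [63.8 28. ]
roller_0 0.82 [299, 68, 345, 134] [497.2 -87.5] 1.347 [63.2 31.6]
```

```bash
cat > plan.py <<'E'
from h import *
import sys
def plan(pts,c=None):
    for n in pts: print(n,goto(*n,c)); c=n
E
python3 -c "
from plan import *
plan([(574.5,-97,110,1.26),(574.5,-97,28,1.26),(574.5,-97,200,1.26),(562,111,200,2.054),(562,111,110,2.054),(562,111,220,2.054),(430.5,-122.3,220,1.795)])"
```

```text
(574.5, -97, 110, 1.26) ([93.8, 74.1, 183.7], 0.308)
(574.5, -97, 28, 1.26) ([0.0, 0.0, 82.0], -0.0)
(574.5, -97, 200, 1.26) ([0.0, 0.0, -172.0], -0.0)
(562, 111, 200, 2.054) ([194.2, -75.5, -0.0], -0.794)
(562, 111, 110, 2.054) ([0.0, 0.0, 90.0], -0.0)
(562, 111, 220, 2.054) ([0.0, 0.0, -110.0], -0.0)
(430.5, -122.3, 220, 1.795) ([-145.5, -224.8, -0.0], 0.259)
```

Emit:
jog_arm:
  motion:
    - [[94, 74, 50], 0.15]
    - [[94, 74, 90], 0.31]
    - [[94, 74, 130], 0.31]
    - [[94, 74, 170], 0.31]
    - [[94, 74, 184], 0.31]

```text
t: 22.85
eef_pos: [574.1, -95.4, 107.6]
tcp_rot: [-3.14, -0.0, 1.259]
ft_force: [-0.1, -0.6, 0.2]
opening: 0.555
grip_force: 0.0
```

Emit:
jog_arm:
  motion:
    - [[0, 0, 35], 0]
    - [[0, 0, 65], 0]
    - [[0, 0, 82], 0]
    - [[0, 0, 82], 0]
    - [[0, 0, 82], 0]

```text
t: 23.35
eef_pos: [574.1, -96.7, 27.8]
tcp_rot: [-3.14, -0.0, 1.258]
ft_force: [0.6, -0.6, 0.6]
opening: 0.551
grip_force: 0.0
```

Emit:
jog_arm:
  motion:
    - [[0, 0, 0], 0]
    - [[0, 0, 0], 0]
    - [[0, 0, 0], 0]
    - [[0, 0, 0], 0]
    - [[0, 0, 0], 0]
  grip: 1

```text
t: 23.85
eef_pos: [574.4, -96.7, 28.8]
tcp_rot: [3.141, -0.0, 1.26]
ft_force: [0.7, -0.2, 1.0]
opening: 0.272
grip_force: 29.9
```

Emit:
jog_arm:
  motion:
    - [[0, 0, 0], 0]
    - [[0, 0, -40], 0]
    - [[0, 0, -85], 0]
    - [[0, 0, -130], 0]
    - [[0, 0, -172], 0]

```text
t: 24.35
eef_pos: [574.1, -96.7, 202.6]
tcp_rot: [3.141, -0.0, 1.26]
ft_force: [1.7, 0.8, -1.2]
opening: 0.273
grip_force: 29.9
```

```bash
python3 -c "
from plan import *
s=state();print(s['t'],s['eef_pos'],s['tcp_rot'],s['opening'],s['grip_force'])
plan([(562,111,200,1.99),(562,111,110,2.054)])"
```

```text
24.35 [574.13496434 -96.69185872 202.59011517] [ 3.14139990e+00 -8.31576436e-05  1.25976772e+00] 0.27300054974811977 29.93516117334366
(562, 111, 200, 1.99) ([194.0, -75.1, 2.6], -0.73)
(562, 111, 110, 2.054) ([0.0, 0.0, 90.0], -0.064)
```

Emit:
jog_arm:
  motion:
    - [[40, -15, 0], -0.15]
    - [[80, -31, 0], -0.3]
    - [[120, -46, 0], -0.45]
    - [[160, -62, 0], -0.6]
    - [[194, -75, 2], -0.73]

```text
t: 24.85
eef_pos: [561.9, 112.9, 198.8]
tcp_rot: [3.141, -0.0, 1.996]
ft_force: [1.1, 0.2, -1.8]
opening: 0.273
grip_force: 29.9
```

Emit:
jog_arm:
  motion:
    - [[0, 0, 0], -0.06]
    - [[0, 0, 30], -0.06]
    - [[0, 0, 65], -0.06]
    - [[0, 0, 90], -0.06]
    - [[0, 0, 90], -0.06]

```text
t: 25.35
eef_pos: [560.8, 110.8, 105.8]
tcp_rot: [-3.136, -0.002, 2.05]
ft_force: [0.0, -0.3, -0.6]
opening: 0.273
grip_force: 29.9
```

Emit:
jog_arm:
  motion:
    - [[0, 0, 0], 0]
    - [[0, 0, 0], 0]
    - [[0, 0, 0], 0]
    - [[0, 0, -40], 0]
    - [[0, 0, -85], 0]
  grip: 0.5

```text
t: 25.85
eef_pos: [561.9, 110.8, 194.6]
tcp_rot: [-3.14, -0.001, 2.05]
ft_force: [1.3, -0.1, -0.0]
opening: 0.497
grip_force: 0.0
```

```bash
python3 -c "
from plan import *
s=state();print(s['t'],s['eef_pos'],s['tcp_rot'],s['opening'],s['grip_force'])
c=(*s['eef_pos'],s['tcp_rot'][2])
plan([(500,-2,200,1.92),(430.5,-122.3,200,1.795),(430.5,-122.3,28,1.795),(430.5,-122.3,200,1.795),(496,-10,200,1.92),(562,111,200,2.054)],c)
p=cam('wrist')
for r in cut_out('jaw_0',p): print(round(r['p'],2),np.round(r['box']).astype(int).tolist(),*rect(p,r['region'],30))
"
```

```text
25.85 [561.85866111 110.80867071 194.57118998] [-3.13994496e+00 -7.99841518e-04  2.04973673e+00] 0.49717042554113017 0.0
(500, -2, 200, 1.92) ([-71.6, -106.9, -5.4], 0.13)
(430.5, -122.3, 200, 1.795) ([-89.3, -106.5, -0.0], 0.125)
(430.5, -122.3, 28, 1.795) ([0.0, 0.0, 172.0], -0.0)
(430.5, -122.3, 200, 1.795) ([0.0, 0.0, -172.0], -0.0)
(496, -10, 200, 1.92) ([94.9, 88.8, -0.0], -0.125)
(562, 111, 200, 2.054) ([91.1, 103.4, 0.0], -0.134)
0.87 [308, 193, 347, 279] [567.7 107.7] -1.041 [70.1 28.2]
0.86 [350, 214, 393, 248] [596.2 128.7] 0.692 [31.  26.3]
0.77 [54, 357, 74, 394] [ 424.2 -102.5] -1.151 [35.6 19.8]
0.71 [289, 159, 336, 186] [533.7 144.1] 0.208 [34.3 18.3]
0.6 [343, 172, 388, 218] [578.4 150.1] -0.837 [32.9 31.7]
```

Emit:
jog_arm:
  motion:
    - [[-72, -107, -5], 0.13]
    - [[-72, -107, -5], 0.13]
    - [[-72, -107, -5], 0.13]
    - [[-72, -107, -5], 0.13]
    - [[-72, -107, -5], 0.13]

```text
t: 26.45
eef_pos: [500.8, -2.7, 199.2]
tcp_rot: [3.14, 0.001, 1.918]
ft_force: [-0.5, 0.2, 0.4]
opening: 0.501
grip_force: 0.0
```

Emit:
jog_arm:
  motion:
    - [[-139, -106, -20], 0.125]
    - [[-139, -106, -20], 0.125]
    - [[-139, -106, -20], 0.125]
    - [[-139, -106, -20], 0.125]
    - [[-139, -106, -20], 0.125]

```text
t: 26.95
eef_pos: [448.7, -171.2, 219.0]
tcp_rot: [3.141, 0.001, 1.793]
ft_force: [0.2, -0.7, 0.4]
opening: 0.502
grip_force: 0.0
```

```bash
python3 -c "
from plan import *
s=state();print(s['t'],s['eef_pos'],s['tcp_rot'],s['opening'])
p=cam('wrist')
for n,z in (('jaw_0',22),('roller_0',16)):
  for r in cut_out(n,p): print(n,round(r['p'],2),np.round(r['box']).astype(int).tolist(),*rect(p,r['region'],z))
plan([(430.5,-122.3,200,1.795)])
"
```

```text
26.95 [ 448.729907   -171.16313353  219.04882563] [3.14054957e+00 1.03810487e-03 1.79251862e+00] 0.5017506617652697
jaw_0 0.82 [300, 121, 328, 196] [ 428.3 -121.7] -1.348 [61.9 25.5]
roller_0 0.92 [368, 95, 439, 178] [497.1 -87.9] 1.362 [65.6 33. ]
(430.5, -122.3, 200, 1.795) ([49.0, -7.8, 18.5], 0.0)
```

Emit:
jog_arm:
  motion:
    - [[26, -4, 50], 0]
    - [[52, -7, 90], 0]
    - [[52, -7, 130], 0]
    - [[52, -7, 165], 0]
    - [[52, -7, 180], 0]

```text
t: 27.6
eef_pos: [429.7, -117.9, 36.0]
tcp_rot: [-3.139, -0.002, 1.797]
ft_force: [0.5, -0.8, 0.7]
opening: 0.496
grip_force: 0.0
```

Emit:
jog_arm:
  motion:
    - [[0, 0, 8], 0]
    - [[0, 0, 11], 0]
    - [[0, 0, 11], 0]
    - [[0, 0, 11], 0]
    - [[0, 0, 11], 0]

```text
t: 28.1
eef_pos: [430.5, -120.1, 28.4]
tcp_rot: [3.14, 0.001, 1.795]
ft_force: [0.7, 0.1, 1.2]
opening: 0.5
grip_force: 0.0
```

Emit:
jog_arm:
  motion:
    - [[0, 0, 0], 0]
    - [[0, 0, 0], 0]
    - [[0, 0, 0], 0]
    - [[0, 0, 0], 0]
    - [[0, 0, 0], 0]
  grip: 1

```text
t: 28.6
eef_pos: [430.0, -120.1, 27.7]
tcp_rot: [-3.142, -0.0, 1.795]
ft_force: [-1.5, -1.3, 4.2]
opening: 0.272
grip_force: 30.0
```

Emit:
jog_arm:
  motion:
    - [[0, 0, 0], 0]
    - [[0, 0, -40], 0]
    - [[0, 0, -85], 0]
    - [[0, 0, -130], 0]
    - [[0, 0, -172], 0]

```text
t: 29.1
eef_pos: [429.9, -119.9, 201.5]
tcp_rot: [3.141, 0.0, 1.795]
ft_force: [0.5, 0.0, -1.9]
opening: 0.268
grip_force: 30.0
```

```bash
python3 -c "
from plan import *
s=state();print(s['t'],s['eef_pos'],s['tcp_rot'],s['opening'],s['grip_force'])
plan([(496,-10,200,1.92),(562,111,200,2.054)])
"
```

```text
29.1 [ 429.85937688 -119.89671344  201.51714253] [3.14133196e+00 1.07723099e-06 1.79477476e+00] 0.2678229829678031 29.999903440475464
(496, -10, 200, 1.92) ([92.5, 88.9, 1.5], -0.125)
(562, 111, 200, 2.054) ([91.1, 103.4, 0.0], -0.134)
```

```bash
python3 -c "
from plan import *
plan([(541,88,200,2.054)],(496,-10,200,1.92))
plan([(560,10,290,1.9)],(541,88,200,2.054))
"
```

```text
(541, 88, 200, 2.054) ([76.7, 75.8, 0.0], -0.134)
(560, 10, 290, 1.9) ([-77.9, -19.4, -90.0], 0.154)
```

Emit:
jog_arm:
  motion:
    - [[46, 44, 0], -0.06]
    - [[92.5, 89, 0], -0.125]
    - [[92.5, 89, 0], -0.125]
    - [[92.5, 89, 1.5], -0.125]
    - [[92.5, 89, 1.5], -0.125]

```text
t: 29.6
eef_pos: [496.0, -9.7, 197.6]
tcp_rot: [-3.141, -0.001, 1.921]
ft_force: [0.1, -0.4, -1.0]
opening: 0.267
grip_force: 30.0
```

Emit:
jog_arm:
  motion:
    - [[38, 38, 0], -0.07]
    - [[77, 76, 0], -0.134]
    - [[77, 76, 0], -0.134]
    - [[77, 76, 30], -0.134]
    - [[77, 76, 60], -0.134]

```text
t: 30.1
eef_pos: [541.3, 87.5, 137.8]
tcp_rot: [3.14, 0.001, 2.053]
ft_force: [0.5, -0.2, -1.1]
opening: 0.27
grip_force: 30.0
```

Emit:
jog_arm:
  motion:
    - [[0, 0, 20], 0]
    - [[0, 0, 30], 0]
    - [[0, 0, 30], 0]
    - [[0, 0, 30], 0]
    - [[0, 0, 30], 0]

```text
t: 30.6
eef_pos: [541.3, 87.5, 108.4]
tcp_rot: [3.142, 0.0, 2.053]
ft_force: [0.1, 0.1, -0.4]
opening: 0.271
grip_force: 30.0
```

Emit:
jog_arm:
  motion:
    - [[0, 0, 0], 0]
    - [[0, 0, 0], 0]
    - [[0, 0, 0], 0]
    - [[0, 0, -40], 0]
    - [[0, 0, -85], 0]
  grip: 0.55

```text
t: 31.1
eef_pos: [540.7, 88.2, 193.1]
tcp_rot: [-3.138, -0.002, 2.054]
ft_force: [0.6, -0.3, 0.3]
opening: 0.449
grip_force: 0.0
```

Emit:
jog_arm:
  motion:
    - [[-40, -10, -50], 0]
    - [[-78, -20, -90], 0]
    - [[-78, -20, -110], 0]
    - [[-78, -20, -110], 0]
    - [[-78, -20, -110], 0]

```text
t: 31.6
eef_pos: [559.8, 9.7, 303.5]
tcp_rot: [3.14, 0.001, 2.053]
ft_force: [-0.1, 0.5, -1.2]
opening: 0.448
grip_force: 0.0
```

```bash
python3 - <<'E'
from plan import *
s=state();print(s['t'],s['eef_pos'],s['tcp_rot'],s['opening'],s['grip_force'])
p=cam('wrist');q=cam('scene')
u,v=w2px(p,[545,140,60]);u,v=int(u),int(v);print(u,v)
a=p['img'][max(0,v-110):max(0,v-110)+220,max(0,u-147):max(0,u-147)+293]
cv2.imwrite('pics/c11.png',np.hstack([cv2.resize(a,(400,300),interpolation=cv2.INTER_CUBIC),cv2.resize(q['img'][190:310,310:470],(400,300),interpolation=cv2.INTER_CUBIC)]))
for r in cut_out('jaw_0',p): print(round(r['p'],2),np.round(r['box']).astype(int).tolist(),*rect(p,r['region'],40))
E
```

```text
31.6 [559.82625425   9.6837432  303.48827788] [3.14049315e+00 5.48317628e-04 2.05308480e+00] 0.44771508541416244 0.0
375 75
0.88 [311, 110, 342, 141] [527.3  82.1] 1.443 [28.1 26.7]
0.82 [390, 65, 430, 98] [575.8 153.6] 0.724 [35.9 24.7]
0.76 [391, 90, 434, 123] [590. 135.] 0.745 [40.5 24.7]
0.65 [352, 40, 388, 83] [532. 155.] 0.682 [33.8 31.6]
0.63 [361, 82, 392, 155] [566.3 110.6] -1.032 [65.  28.2]
```

View pics/c11.png

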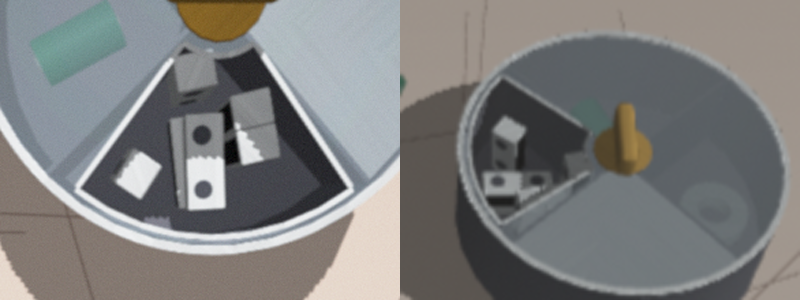

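```bash
python3 -c "
from plan import *
plan([(522.5,186,220,2.053),(522.5,186,132,-2.66)])
"
```

```text
(522.5, 186, 220, 2.053) ([172.6, 48.9, 81.9], 0.001)
(522.5, 186, 132, -2.66) ([0.0, 0.0, 88.0], -1.57)
```

Emit:
jog_arm:
  motion:
    - [[43, 12, 20], -0.14]
    - [[86, 24, 40], -0.28]
    - [[130, 37, 60], -0.42]
    - [[173, 49, 82], -0.56]
    - [[173, 49, 82], -0.7]

```text
t: 32.25
eef_pos: [520.0, 190.1, 217.5]
tcp_rot: [-3.139, -0.005, 2.765]
ft_force: [0.0, -0.4, 0.1]
opening: 0.452
grip_force: 0.0
```

Emit:
jog_arm:
  motion:
    - [[0, 0, 0], -0.14]
    - [[0, 0, 0], -0.28]
    - [[0, 0, 0], -0.42]
    - [[0, 0, 0], -0.56]
    - [[0, 0, 0], -0.7]

```text
t: 32.75
eef_pos: [522.3, 186.4, 220.0]
tcp_rot: [3.141, -0.002, -2.823]
ft_force: [-0.4, -0.4, 0.5]
opening: 0.452
grip_force: 0.0
```

Emit:
jog_arm:
  motion:
    - [[0, 0, 0], -0.17]
    - [[0, 0, 0], -0.17]
    - [[0, 0, 30], -0.17]
    - [[0, 0, 65], -0.17]
    - [[0, 0, 88], -0.17]

```text
t: 33.25
eef_pos: [521.9, 186.0, 130.8]
tcp_rot: [3.141, -0.002, -2.663]
ft_force: [-0.2, 0.5, -0.3]
opening: 0.449
grip_force: 0.0
```

Emit:
jog_arm:
  motion:
    - [[0, 0, 0], 0]
    - [[0, 0, 0], 0]
    - [[0, 0, 0], 0]
    - [[0, 0, 0], 0]
    - [[0, 0, 0], 0]
  grip: 1

```text
t: 33.75
eef_pos: [522.6, 186.3, 133.1]
tcp_rot: [3.141, -0.0, -2.66]
ft_force: [-1.7, 4.9, -1.6]
opening: 0.168
grip_force: 30.0
```

Emit:
jog_arm:
  motion:
    - [[0, 0, 0], 0]
    - [[0, 0, 0], 0.05]
    - [[0, 0, 0], 0.1]
    - [[0, 0, 0], 0.2]
    - [[0, 0, 0], 0.2]

```text
t: 34.25
eef_pos: [522.6, 186.3, 133.0]
tcp_rot: [3.141, -0.0, -2.864]
ft_force: [-1.7, 4.9, -1.0]
opening: 0.168
grip_force: 30.0
```

```bash
python3 -c "
from plan import *
s=state();print(s['t'],s['eef_pos'],s['tcp_rot'],s['opening'],s['grip_force'],s['moment'],s['joints'])
"
```

```text
34.25 [522.64086286 186.32335521 133.01126125] [ 3.14083893e+00 -3.43078019e-04 -2.86353894e+00] 0.16837630917721452 30.00249356031418 [ 1.0039867   0.24182949 -0.10198481] [ 2.23078446e-01  5.26279915e-01  1.84200170e+00  1.05001816e-03
  7.73695285e-01 -1.62652272e+00]
```

Emit:
jog_arm:
  motion:
    - [[0, 0, 0], 0.1]
    - [[0, 0, 0], 0.2]
    - [[0, 0, 0], 0.3]
    - [[0, 0, 0], 0.4]
    - [[0, 0, 0], 0.5]

```text
t: 34.75
eef_pos: [522.7, 186.3, 133.0]
tcp_rot: [3.141, -0.001, 2.919]
ft_force: [-2.0, 5.4, -1.9]
opening: 0.167
grip_force: 30.0
```

Emit:
jog_arm:
  motion:
    - [[0, 0, 0], 0.1]
    - [[0, 0, 0], 0.2]
    - [[0, 0, 0], 0.3]
    - [[0, 0, 0], 0.4]
    - [[0, 0, 0], 0.5]

```text
t: 35.25
eef_pos: [522.7, 186.3, 133.0]
tcp_rot: [3.141, -0.001, 2.419]
ft_force: [-1.3, 4.6, -2.7]
opening: 0.17
grip_force: 30.0
```

Emit:
jog_arm:
  motion:
    - [[0, 0, 0], 0.1]
    - [[0, 0, 0], 0.2]
    - [[0, 0, 0], 0.3]
    - [[0, 0, 0], 0.37]
    - [[0, 0, 0], 0.37]

```text
t: 35.75
eef_pos: [522.7, 186.3, 133.1]
tcp_rot: [-3.141, -0.001, 2.052]
ft_force: [-1.5, 5.2, -1.8]
opening: 0.167
grip_force: 30.0
```

Emit:
jog_arm:
  motion:
    - [[0, 0, 0], 0]
    - [[0, 0, 0], 0]
    - [[0, 0, -50], 0]
    - [[0, 0, -100], 0]
    - [[0, 0, -120], 0]
  grip: 0.4

```text
t: 36.25
eef_pos: [524.0, 185.9, 257.6]
tcp_rot: [3.136, 0.002, 2.054]
ft_force: [0.7, -0.3, -0.2]
opening: 0.528
grip_force: 0.0
```

```bash
python3 -c "
from plan import *
s=state();print(s['t'],s['eef_pos'],s['tcp_rot'],s['opening'],s['joints'][5])
plan([(508,70,240,1.7),(497,-88,200,1.35)])
p=cam('top')
for r in cut_out('roller_0',p): print(round(r['p'],2),np.round(r['box']).astype(int).tolist(),*rect(p,r['region'],18))
"
```

```text
36.25 [524.02982812 185.89978812 257.56349768] [3.13610966e+00 1.66954748e-03 2.05421691e+00] 0.5284486889173015 -0.2611238484833409
(508, 70, 240, 1.7) ([-95.2, -68.1, 17.6], 0.354)
(497, -88, 200, 1.35) ([-155.3, -31.3, 40.0], 0.35)
0.66 [356, 271, 382, 287] [498.  -89.4] 1.343 [64.3 31.4]
0.22 [197, 209, 316, 333] [530.5 172.5] -0.17 [294.3 267.5]
```

Emit:
jog_arm:
  motion:
    - [[-40, -30, 5], 0.1]
    - [[-80, -60, 15], 0.25]
    - [[-95, -68, 18], 0.354]
    - [[-95, -68, 18], 0.354]
    - [[-95, -68, 18], 0.354]

```text
t: 36.85
eef_pos: [506.8, 70.1, 234.5]
tcp_rot: [-3.141, -0.0, 1.701]
ft_force: [-0.1, 0.5, 0.5]
opening: 0.602
grip_force: 0.0
```

Emit:
jog_arm:
  motion:
    - [[-40, -8, 10], 0.1]
    - [[-80, -16, 20], 0.2]
    - [[-120, -24, 30], 0.3]
    - [[-155, -31, 40], 0.35]
    - [[-155, -31, 40], 0.35]

```text
t: 37.35
eef_pos: [496.0, -89.5, 193.8]
tcp_rot: [-3.14, 0.0, 1.349]
ft_force: [0.1, -0.3, -0.1]
opening: 0.6
grip_force: 0.0
```

```bash
python3 -c "
from plan import *
s=state();print(s['t'],s['eef_pos'],s['tcp_rot'],s['opening'],s['joints'][5])
plan([(497.5,-88,26,1.35),(497.5,-88,200,1.35),(447.3,146.7,200,2.05),(447.3,146.7,108,2.05)])
"
```

```text
37.35 [495.98786934 -89.51503729 193.77070989] [-3.13999363e+00  1.01057050e-04  1.34861039e+00] 0.5996323017998663 -0.0871737557061222
(497.5, -88, 26, 1.35) ([1.8, 1.1, 167.8], -0.001)
(497.5, -88, 200, 1.35) ([0.0, 0.0, -174.0], -0.0)
(447.3, 146.7, 200, 2.05) ([218.0, -100.4, -0.0], -0.7)
(447.3, 146.7, 108, 2.05) ([0.0, 0.0, 92.0], -0.0)
```

Emit:
jog_arm:
  motion:
    - [[2, 1, 40], 0]
    - [[2, 1, 85], 0]
    - [[2, 1, 125], 0]
    - [[2, 1, 155], 0]
    - [[2, 1, 168], 0]

```text
t: 37.85
eef_pos: [497.0, -84.2, 24.9]
tcp_rot: [-3.138, -0.0, 1.354]
ft_force: [-19.5, 8.2, 195.1]
opening: 0.603
grip_force: 107.4
```

Emit:
jog_arm:
  motion:
    - [[0, 0, 0], 0]
    - [[0, 0, 0], 0]
    - [[0, 0, 0], 0]
    - [[0, 0, 0], 0]
    - [[0, 0, 0], 0]
  grip: 1

```text
t: 38.35
eef_pos: [497.8, -85.6, 27.6]
tcp_rot: [3.141, -0.0, 1.35]
ft_force: [1.3, 2.7, 4.9]
opening: 0.328
grip_force: 30.0
```

Emit:
jog_arm:
  motion:
    - [[0, 0, 0], 0]
    - [[0, 0, -40], 0]
    - [[0, 0, -85], 0]
    - [[0, 0, -130], 0]
    - [[0, 0, -174], 0]

```text
t: 38.85
eef_pos: [497.1, -85.8, 203.0]
tcp_rot: [-3.141, 0.0, 1.35]
ft_force: [1.4, -0.6, -2.0]
opening: 0.332
grip_force: 30.0
```

```bash
python3 -c "
from plan import *
s=state();print(s['t'],s['eef_pos'],s['tcp_rot'],s['opening'],s['grip_force'])
plan([(447.3,146.7,200,2.05)])
"
```

```text
38.85 [497.06116968 -85.83761284 202.97667511] [-3.14134355e+00  3.33697115e-05  1.34975009e+00] 0.33234708237405025 29.999800622463226
(447.3, 146.7, 200, 2.05) ([216.0, -99.5, 3.0], -0.7)
```

Emit:
jog_arm:
  motion:
    - [[35, -16, 0], -0.1]
    - [[70, -32, 0], -0.22]
    - [[105, -48, 0], -0.34]
    - [[140, -65, 0], -0.46]
    - [[175, -81, 0], -0.58]

```text
t: 39.35
eef_pos: [456.1, 103.9, 201.2]
tcp_rot: [-3.142, 0.0, 1.934]
ft_force: [-1.0, 0.1, -0.4]
opening: 0.327
grip_force: 30.0
```

```bash
python3 -c "
from plan import *
s=state();print(s['t'],s['eef_pos'],s['tcp_rot'])
plan([(447.3,146.7,200,2.05)])
"
```

```text
39.35 [456.09140882 103.90680124 201.19410335] [-3.14157440e+00  3.77315024e-05  1.93442542e+00]
(447.3, 146.7, 200, 2.05) ([43.1, 7.0, 1.2], -0.116)
```

Emit:
jog_arm:
  motion:
    - [[22, 4, 0], -0.06]
    - [[43, 7, 0], -0.116]
    - [[43, 7, 15], -0.116]
    - [[43, 7, 40], -0.116]
    - [[43, 7, 65], -0.116]

```text
t: 39.85
eef_pos: [448.2, 145.5, 135.6]
tcp_rot: [3.141, 0.0, 2.046]
ft_force: [-0.1, -0.9, -1.4]
opening: 0.332
grip_force: 30.0
```

Emit:
jog_arm:
  motion:
    - [[0, 0, 15], 0]
    - [[0, 0, 25], 0]
    - [[0, 0, 30], 0]
    - [[0, 0, 30], 0]
    - [[0, 0, 30], 0]

```text
t: 40.35
eef_pos: [448.6, 145.4, 106.6]
tcp_rot: [3.141, 0.0, 2.046]
ft_force: [-0.4, -0.0, -0.3]
opening: 0.329
grip_force: 30.0
```

Emit:
jog_arm:
  motion:
    - [[0, 0, 0], 0]
    - [[0, 0, 0], 0]
    - [[0, 0, 0], 0]
    - [[0, 0, -35], 0]
    - [[0, 0, -80], 0]
  grip: 0.48

```text
t: 40.85
eef_pos: [447.5, 145.2, 186.0]
tcp_rot: [-3.138, -0.001, 2.046]
ft_force: [-0.0, -0.2, 1.0]
opening: 0.521
grip_force: 0.0
```

```bash
python3 -c "
from plan import *
s=state();print(s['t'],s['eef_pos'],s['tcp_rot'],s['opening'])
p=cam('wrist')
for r in cut_out('roller_0',p): print(round(r['p'],2),np.round(r['box']).astype(int).tolist(),*rect(p,r['region'],30))
plan([(480,300,260,1.8),(530,370,260,1.561),(537.5,424,120,1.561)])
"
```

```text
40.85 [447.51551017 145.21644656 186.0214875 ] [-3.13796569e+00 -1.22648685e-03  2.04569805e+00] 0.5207909910209199
0.59 [321, 237, 406, 300] [488.1 132.7] 1.01 [65.4 35. ]
0.55 [223, 3, 640, 395] [517.6 193. ] 0.473 [321.8 293.6]
(480, 300, 260, 1.8) ([123.4, 97.2, -69.3], 0.246)
(530, 370, 260, 1.561) ([56.8, 64.6, 0.0], 0.239)
(537.5, 424, 120, 1.561) ([54.1, 7.0, 140.0], -0.0)
```

Emit:
jog_arm:
  motion:
    - [[20, 15, -40], 0.05]
    - [[50, 40, -69], 0.1]
    - [[85, 68, -69], 0.2]
    - [[123, 97, -69], 0.246]
    - [[123, 97, -69], 0.246]

```text
t: 41.45
eef_pos: [478.5, 303.2, 254.6]
tcp_rot: [3.141, -0.001, 1.801]
ft_force: [-0.3, -0.7, -0.8]
opening: 0.516
grip_force: 0.0
```

Emit:
jog_arm:
  motion:
    - [[28, 32, 0], 0.12]
    - [[57, 65, 0], 0.24]
    - [[57, 65, 0], 0.24]
    - [[57, 65, 0], 0.24]
    - [[57, 65, 0], 0.24]

```text
t: 41.95
eef_pos: [528.1, 368.4, 254.8]
tcp_rot: [-3.141, 0.001, 1.561]
ft_force: [-0.3, -0.2, 0.1]
opening: 0.523
grip_force: 0.0
```

```bash
python3 -c "
from plan import *
s=state();print(s['t'],s['eef_pos'],s['tcp_rot'],s['opening'])
p=cam('wrist')
for r in cut_out('roller_0',p): print(round(r['p'],2),np.round(r['box']).astype(int).tolist(),*rect(p,r['region'],16))
plan([(537.5,424,120,1.561)])
"
```

```text
41.95 [528.13297956 368.43144974 254.80406724] [-3.14069535e+00  6.14366546e-04  1.56059162e+00] 0.52258628324863
0.67 [316, 115, 354, 186] [537.1 427.1] -1.547 [65.5 32.5]
(537.5, 424, 120, 1.561) ([55.6, 8.6, 135.4], -0.001)
```

Emit:
jog_arm:
  motion:
    - [[29, 5, 45], -0.02]
    - [[57, 9, 90], -0.02]
    - [[57, 9, 130], -0.02]
    - [[57, 9, 165], -0.02]
    - [[57, 9, 180], -0.02]

```text
t: 42.55
eef_pos: [537.0, 425.2, 72.1]
tcp_rot: [-3.138, 0.002, 1.58]
ft_force: [0.1, -0.3, 0.3]
opening: 0.518
grip_force: 0.0
```

Emit:
jog_arm:
  motion:
    - [[0, 0, 15], 0]
    - [[0, 0, 28], 0]
    - [[0, 0, 38], 0]
    - [[0, 0, 43], 0]
    - [[0, 0, 45], 0]

```text
t: 43.05
eef_pos: [538.4, 426.3, 30.3]
tcp_rot: [3.141, -0.0, 1.58]
ft_force: [0.3, 0.6, 0.2]
opening: 0.52
grip_force: 0.0
```

Emit:
jog_arm:
  motion:
    - [[0, 0, 0], 0]
    - [[0, 0, 0], 0]
    - [[0, 0, 0], 0]
    - [[0, 0, 0], 0]
    - [[0, 0, 0], 0]
  grip: 1

```text
t: 43.55
eef_pos: [538.5, 426.5, 30.7]
tcp_rot: [3.141, -0.001, 1.58]
ft_force: [-0.9, -0.5, 4.0]
opening: 0.329
grip_force: 30.0
```

Emit:
jog_arm:
  motion:
    - [[0, 0, 0], 0]
    - [[0, 0, -35], 0]
    - [[0, 0, -80], 0]
    - [[0, 0, -125], 0]
    - [[0, 0, -170], 0]

```text
t: 44.05
eef_pos: [538.0, 426.1, 201.5]
tcp_rot: [-3.141, 0.0, 1.58]
ft_force: [0.0, 0.6, -0.9]
opening: 0.331
grip_force: 30.0
```

```bash
python3 -c "
from plan import *
s=state();print(s['t'],s['eef_pos'],s['tcp_rot'],s['opening'],s['grip_force'])
plan([(475,300,225,1.8),(438,141,210,2.05)])
"
```

```text
44.05 [537.97014767 426.05540969 201.50997542] [-3.14086612e+00  4.02585169e-04  1.57973050e+00] 0.33079824106290856 29.99691814184189
(475, 300, 225, 1.8) ([-125.5, -64.1, -23.5], -0.22)
(438, 141, 210, 2.05) ([-146.4, -72.2, 15.0], -0.25)
```

Emit:
jog_arm:
  motion:
    - [[-30, -15, -10], -0.05]
    - [[-60, -30, -24], -0.11]
    - [[-95, -48, -24], -0.17]
    - [[-125, -64, -24], -0.22]
    - [[-125, -64, -24], -0.22]

```text
t: 44.55
eef_pos: [473.6, 298.0, 224.4]
tcp_rot: [-3.14, 0.001, 1.8]
ft_force: [1.0, 0.3, -2.4]
opening: 0.33
grip_force: 30.0
```

Emit:
jog_arm:
  motion:
    - [[-35, -17, 5], -0.06]
    - [[-70, -34, 10], -0.12]
    - [[-110, -54, 15], -0.18]
    - [[-146, -72, 15], -0.25]
    - [[-146, -72, 15], -0.25]

```text
t: 45.05
eef_pos: [437.6, 139.4, 209.0]
tcp_rot: [-3.14, -0.0, 2.049]
ft_force: [-0.1, 0.8, -1.8]
opening: 0.329
grip_force: 30.0
```

Emit:
jog_arm:
  motion:
    - [[0, 0, 0], 0]
    - [[0, 0, 30], 0]
    - [[0, 0, 65], 0]
    - [[0, 0, 90], 0]
    - [[0, 0, 100], 0]

```text
t: 45.55
eef_pos: [438.2, 143.2, 107.1]
tcp_rot: [-3.139, -0.001, 2.05]
ft_force: [-0.2, 0.1, -1.5]
opening: 0.328
grip_force: 30.0
```

Emit:
jog_arm:
  motion:
    - [[0, 0, 0], 0]
    - [[0, 0, 0], 0]
    - [[0, 0, 0], 0]
    - [[0, 0, 0], 0]
    - [[0, 0, 0], 0]
  grip: 0.48

```text
t: 46.05
eef_pos: [438.7, 142.3, 109.8]
tcp_rot: [3.14, 0.0, 2.05]
ft_force: [-0.8, -1.4, 0.6]
opening: 0.517
grip_force: 0.0
```

Emit:
jog_arm:
  motion:
    - [[0, 0, -35], 0]
    - [[0, 0, -80], 0]
    - [[-40, 0, -125], 0]
    - [[-60, 0, -150], 0]
    - [[-60, 0, -150], 0]

```text
t: 46.55
eef_pos: [468.4, 87.1, 263.4]
tcp_rot: [3.134, 0.004, 2.048]
ft_force: [1.0, 0.5, 1.0]
opening: 0.52
grip_force: 0.0
```

```bash
python3 -c "
from plan import *
s=state();print(s['t'],s['eef_pos'],s['tcp_rot'],s['opening'],s['grip_force'])
p=cam('wrist')
for n in ('roller_0','jaw_0'):
  for r in cut_out(n,p): print(n,round(r['p'],2),np.round(r['box']).astype(int).tolist(),*rect(p,r['region'],25))
for n in ('roller_0','jaw_0'):
  q=cam('scene')
  for r in cut_out(n,q): print(n,round(r['p'],2),np.round(r['box']).astype(int).tolist(),*rect(q,r['region'],25))
plan([(522.5,186.2,220,2.054)])
"
```

```text
46.55 [468.44114091  87.1193871  263.39154825] [3.13436848 0.00363015 2.04766933] 0.5201439087973831 0.0
roller_0 0.69 [335, 141, 405, 206] [489.  136.4] 1.134 [67.9 33.3]
roller_0 0.59 [295, 34, 349, 112] [412.9 196.6] -0.839 [67.8 33.5]
jaw_0 0.29 [254, 3, 638, 317] [556.4 174.4] 0.479 [361.1 287.4]
roller_0 0.54 [398, 233, 412, 241] [412.1 172.1] -0.199 [22.1  7.3]
(522.5, 186.2, 220, 2.054) ([59.6, 95.2, 38.2], -0.003)
```

```bash
python3 -c "
from plan import *
for n in('wrist','scene','top'):
  p=cam(n);h=cv2.cvtColor(p['img'],cv2.COLOR_BGR2HSV)
  m=((h[...,0]>62)&(h[...,0]<95)&(h[...,1]>45)&(h[...,2]>25)).astype(np.uint8)
  k,l,st,c=cv2.connectedComponentsWithStats(m)
  print(n)
  for i in range(1,k):
    if st[i,4]>25: print(st[i].tolist(),np.round(px2w(p,*c[i],25)[:2]),np.round(rect(p,l==i,25)[1:][0],2),rect(p,l==i,25)[2])
"
```

```text
wrist
[330, 35, 8, 6, 26] [404. 229.] 0.05 [7.  2.8]
[299, 37, 52, 83, 2824] [413. 195.] -0.84 [68.9 33.8]
[299, 129, 108, 85, 4948] [471. 137.] 1.12 [79.9 70.9]
scene
[64, 63, 36, 40, 824] [  365. -1007.] 1.05 [215.7  91.9]
[381, 229, 11, 10, 57] [431. 122.] 1.13 [33.5 12.4]
[413, 229, 13, 10, 36] [389. 193.] -0.33 [42.6  7. ]
[403, 233, 10, 6, 28] [412. 171.] -0.5 [27.1 10.1]
top
```

Emit:
jog_arm:
  motion:
    - [[30, 48, 10], 0]
    - [[60, 95, 20], 0]
    - [[60, 95, 38], 0]
    - [[60, 95, 60], 0]
    - [[60, 95, 80], 0]

```text
t: 47.55
eef_pos: [522.5, 186.8, 177.6]
tcp_rot: [-3.141, -0.0, 2.051]
ft_force: [0.3, -0.9, -0.4]
opening: 0.52
grip_force: 0.0
```

```bash
python3 -c "
from plan import *
s=state();print(s['t'],s['eef_pos'],s['tcp_rot'],s['opening'])
plan([(522.6,186.3,133,2.052)])
"
```

```text
47.55 [522.49804935 186.75711222 177.62920138] [-3.14064584e+00 -2.86481677e-04  2.05115966e+00] 0.5196136361486011
(522.6, 186.3, 133, 2.052) ([-0.5, -0.1, 44.6], -0.001)
```

Emit:
jog_arm:
  motion:
    - [[0, 0, 20], 0]
    - [[0, 0, 38], 0]
    - [[0, 0, 45], 0]
    - [[0, 0, 45], 0]
    - [[0, 0, 45], 0]

```text
t: 48.05
eef_pos: [523.0, 186.1, 134.7]
tcp_rot: [3.141, 0.0, 2.05]
ft_force: [-0.8, 0.6, -0.3]
opening: 0.524
grip_force: 0.0
```

Emit:
jog_arm:
  motion:
    - [[0, 0, 0], 0]
    - [[0, 0, 0], 0]
    - [[0, 0, 0], 0]
    - [[0, 0, 0], 0]
    - [[0, 0, 0], 0]
  grip: 1

```text
t: 48.55
eef_pos: [522.8, 186.0, 134.3]
tcp_rot: [3.141, 0.0, 2.05]
ft_force: [-0.0, 0.9, 0.9]
opening: 0.165
grip_force: 30.0
```

Emit:
jog_arm:
  motion:
    - [[0, 0, 0], 0]
    - [[0, 0, 0], 0.06]
    - [[0, 0, 0], 0.14]
    - [[0, 0, 0], 0.24]
    - [[0, 0, 0], 0.34]

```text
t: 49.05
eef_pos: [522.7, 185.9, 134.3]
tcp_rot: [3.142, 0.0, 1.706]
ft_force: [-0.8, -0.3, 2.7]
opening: 0.165
grip_force: 30.0
```

Emit:
jog_arm:
  motion:
    - [[0, 0, 0], 0.11]
    - [[0, 0, 0], 0.22]
    - [[0, 0, 0], 0.33]
    - [[0, 0, 0], 0.44]
    - [[0, 0, 0], 0.55]

```text
t: 49.55
eef_pos: [522.5, 186.0, 134.3]
tcp_rot: [-3.141, 0.0, 1.156]
ft_force: [-2.1, -1.1, 2.2]
opening: 0.165
grip_force: 30.0
```

Emit:
jog_arm:
  motion:
    - [[0, 0, 0], 0.11]
    - [[0, 0, 0], 0.22]
    - [[0, 0, 0], 0.33]
    - [[0, 0, 0], 0.44]
    - [[0, 0, 0], 0.55]

```text
t: 50.05
eef_pos: [522.3, 186.1, 134.3]
tcp_rot: [-3.141, 0.001, 0.605]
ft_force: [-3.3, 0.9, 4.2]
opening: 0.166
grip_force: 30.0
```

Emit:
jog_arm:
  motion:
    - [[0, 0, 0], 0.06]
    - [[0, 0, 0], 0.13]
    - [[0, 0, 0], 0.13]
    - [[0, 0, 0], 0.13]
    - [[0, 0, 0], 0.13]

```text
t: 50.55
eef_pos: [522.3, 186.2, 134.3]
tcp_rot: [-3.141, 0.001, 0.482]
ft_force: [-4.8, 1.8, 4.8]
opening: 0.166
grip_force: 30.0
```

Emit:
jog_arm:
  motion:
    - [[0, 0, 0], 0]
    - [[0, 0, 0], 0]
    - [[0, 0, 0], 0]
    - [[0, 0, -30], 0]
    - [[0, 0, -70], 0]
  grip: 0.48

```text
t: 51.05
eef_pos: [522.2, 185.7, 203.4]
tcp_rot: [-3.141, 0.004, 0.48]
ft_force: [1.0, -0.4, 0.8]
opening: 0.503
grip_force: 0.0
```

```bash
python3 -c "
from plan import *
s=state();print(s['t'],s['eef_pos'],s['tcp_rot'],s['opening'],s['joints'][5])
"
```

```text
51.05 [522.16081575 185.69697127 203.40617097] [-3.14066239  0.0036586   0.48020193] 0.5025024247502696 1.3131255298782267
```

Emit:
jog_arm:
  motion:
    - [[0, 0, 0], -0.13]
    - [[0, 0, 0], -0.26]
    - [[0, 0, 0], -0.39]
    - [[0, 0, 0], -0.52]
    - [[0, 0, 0], -0.65]

```text
t: 51.55
eef_pos: [522.8, 185.9, 204.1]
tcp_rot: [3.141, -0.0, 1.136]
ft_force: [-0.0, 0.1, -0.6]
opening: 0.521
grip_force: 0.0
```

Emit:
jog_arm:
  motion:
    - [[0, 0, 0], -0.13]
    - [[0, 0, 0], -0.26]
    - [[0, 0, 0], -0.39]
    - [[0, 0, 0], -0.52]
    - [[0, 0, 0], -0.65]

```text
t: 52.05
eef_pos: [522.9, 185.9, 204.0]
tcp_rot: [3.142, 0.0, 1.786]
ft_force: [-0.0, -0.1, 0.5]
opening: 0.521
grip_force: 0.0
```

Emit:
jog_arm:
  motion:
    - [[0, 0, 0], -0.13]
    - [[0, 0, 0], -0.26]
    - [[0, 0, 0], -0.39]
    - [[0, 0, 0], -0.52]
    - [[0, 0, 0], -0.65]

```text
t: 52.55
eef_pos: [522.9, 185.9, 204.0]
tcp_rot: [3.141, 0.0, 2.436]
ft_force: [0.4, 0.6, -0.2]
opening: 0.519
grip_force: 0.0
```

Emit:
jog_arm:
  motion:
    - [[0, 0, 0], -0.13]
    - [[0, 0, 0], -0.26]
    - [[0, 0, 0], -0.39]
    - [[0, 0, 0], -0.52]
    - [[0, 0, 0], -0.65]

```text
t: 53.05
eef_pos: [522.9, 185.9, 204.0]
tcp_rot: [-3.142, 0.0, 3.086]
ft_force: [1.1, -0.1, -0.0]
opening: 0.517
grip_force: 0.0
```

Emit:
jog_arm:
  motion:
    - [[0, 0, 0], -0.13]
    - [[0, 0, 0], -0.26]
    - [[0, 0, 0], -0.39]
    - [[0, 0, 0], -0.54]
    - [[0, 0, 0], -0.54]

```text
t: 53.55
eef_pos: [522.8, 185.9, 204.1]
tcp_rot: [-3.142, 0.0, -2.661]
ft_force: [0.7, -0.5, 0.2]
opening: 0.519
grip_force: 0.0
```

Emit:
jog_arm:
  motion:
    - [[0, 0, 25], 0]
    - [[0, 0, 50], 0]
    - [[0, 0, 66], 0]
    - [[0, 0, 70], 0]
    - [[0, 0, 70], 0]

```text
t: 54.05
eef_pos: [522.8, 186.0, 133.9]
tcp_rot: [3.141, -0.001, -2.666]
ft_force: [0.2, 0.1, -0.7]
opening: 0.521
grip_force: 0.0
```

```bash
python3 -c "
from plan import *
s=state();print(s['t'],s['eef_pos'],s['tcp_rot'],s['opening'],s['joints'][5])
"
```

```text
54.05 [522.7724523  185.95139183 133.90672798] [ 3.14135572e+00 -6.82142511e-04 -2.66584810e+00] 0.5206531785843366 -1.8239307824993298
```

Emit:
jog_arm:
  motion:
    - [[0, 0, 0], 0]
    - [[0, 0, 0], 0]
    - [[0, 0, 0], 0]
    - [[0, 0, 0], 0]
    - [[0, 0, 0], 0]
  grip: 1

```text
t: 54.55
eef_pos: [522.6, 186.3, 134.4]
tcp_rot: [3.141, 0.0, -2.664]
ft_force: [-0.1, 1.7, 2.8]
opening: 0.167
grip_force: 30.0
```

Emit:
jog_arm:
  motion:
    - [[0, 0, 0], 0]
    - [[0, 0, 0], 0.06]
    - [[0, 0, 0], 0.14]
    - [[0, 0, 0], 0.24]
    - [[0, 0, 0], 0.34]

```text
t: 55.05
eef_pos: [522.7, 186.3, 134.4]
tcp_rot: [3.141, 0.0, -3.007]
ft_force: [-2.2, 3.7, 2.3]
opening: 0.168
grip_force: 30.0
```

Emit:
jog_arm:
  motion:
    - [[0, 0, 0], 0.11]
    - [[0, 0, 0], 0.22]
    - [[0, 0, 0], 0.33]
    - [[0, 0, 0], 0.44]
    - [[0, 0, 0], 0.55]

```text
t: 55.55
eef_pos: [522.7, 186.3, 134.4]
tcp_rot: [3.141, 0.0, 2.725]
ft_force: [-2.7, 2.5, 3.6]
opening: 0.171
grip_force: 30.0
```

Emit:
jog_arm:
  motion:
    - [[0, 0, 0], 0.11]
    - [[0, 0, 0], 0.22]
    - [[0, 0, 0], 0.33]
    - [[0, 0, 0], 0.44]
    - [[0, 0, 0], 0.55]

```text
t: 56.05
eef_pos: [522.7, 186.3, 134.4]
tcp_rot: [3.141, -0.0, 2.175]
ft_force: [-1.5, 3.8, 2.2]
opening: 0.169
grip_force: 30.0
```

Emit:
jog_arm:
  motion:
    - [[0, 0, 0], 0.06]
    - [[0, 0, 0], 0.13]
    - [[0, 0, 0], 0.13]
    - [[0, 0, 0], 0.13]
    - [[0, 0, 0], 0.13]

```text
t: 56.55
eef_pos: [522.7, 186.3, 134.4]
tcp_rot: [3.141, -0.0, 2.052]
ft_force: [-3.0, 4.6, 4.7]
opening: 0.166
grip_force: 30.0
```

Emit:
jog_arm:
  motion:
    - [[0, 0, 0], 0]
    - [[0, 0, 0], 0]
    - [[0, 0, 0], 0]
    - [[0, 0, -30], 0]
    - [[0, 0, -70], 0]
  grip: 0.48

```text
t: 57.05
eef_pos: [522.1, 185.6, 203.4]
tcp_rot: [-3.138, -0.001, 2.05]
ft_force: [0.7, -0.3, 0.6]
opening: 0.5
grip_force: 0.0
```

Emit:
jog_arm:
  motion:
    - [[-40, 0, -30], 0]
    - [[-80, 0, -60], 0]
    - [[-120, 0, -90], 0]
    - [[-160, 0, -90], 0]
    - [[-160, 0, -90], 0]

```text
t: 57.55
eef_pos: [598.2, 40.1, 294.5]
tcp_rot: [3.14, 0.002, 2.047]
ft_force: [-0.8, 0.3, -0.5]
opening: 0.524
grip_force: 0.0
```

```bash
python3 -c "
from plan import *
s=state();print(s['t'],s['eef_pos'],s['tcp_rot'],s['opening'])
for cn in('top','wrist'):
  p=cam(cn)
  for n,z in (('tray',20),('mat',3),('jaw_0',30),('roller_0',25),('oil_bottle',60),('screwdriver',10),('wrench',5)):
    for r in cut_out(n,p): print(cn,n,round(r['p'],2),np.round(r['box']).astype(int).tolist(),*rect(p,r['region'],z))
h=p['img'].astype(int);m=(h[...,2]-h[...,0]>90)&(h[...,2]>130)
u0,v0=map(int,w2px(p,[522.5,186,120]));M=np.zeros_like(m);M[max(0,v0-60):v0+60,max(0,u0-60):u0+60]=m[max(0,v0-60):v0+60,max(0,u0-60):u0+60]
print('brass',M.sum(),rect(p,M,120))
# brightness of window edges: bright pixels on cover plane by angle
g=p['img'].min(2)
for a in range(-30,90,3):
  b=[]
  for r in range(60,120,5):
    u,v=w2px(p,[522.5+r*np.cos(np.radians(a)),186+r*np.sin(np.radians(a)),101])
    if 0<=u<640 and 0<=v<280: b.append(int(g[int(v),int(u)]))
  print(a,int(np.mean(b)) if b else None,end='; ')
"
```

```text
57.55 [598.17280262  40.12422925 294.52406922] [3.14038367e+00 1.63214395e-03 2.04661485e+00] 0.5239157705120457
top tray 0.83 [437, 216, 506, 302] [ 547.4 -358.2] 0.302 [193.7 153.1]
top mat 0.85 [422, 201, 511, 314] [ 548.5 -336.7] 0.207 [258.6 170. ]
top mat 0.62 [186, 204, 315, 336] [531.5 222.5] -0.623 [305.2 278.1]
top mat 0.29 [183, 210, 313, 334] [530.5 223.5] -0.62 [302.5 272.2]
top jaw_0 0.16 [270, 168, 350, 178] [757.1  57. ] 1.544 [197.3  17.7]
top oil_bottle 0.65 [201, 171, 234, 196] [732.2 271.6] 1.565 [66.9 65.1]
top screwdriver 0.5 [272, 171, 350, 178] [761.4  55.9] 1.545 [193.4  12.9]
top wrench 0.85 [341, 155, 411, 173] [ 786.5 -115.3] 1.565 [177.8  38.4]
wrist mat 0.65 [49, 373, 70, 397] [ 416.8 -290.2] -1.246 [33.  20.2]
wrist roller_0 0.32 [394, 384, 412, 395] [772.9 -98. ] 0.48 [10.3  9. ]
wrist roller_0 0.23 [127, 2, 522, 204] [554.2 132.7] 0.481 [358.9 187.2]
wrist oil_bottle 0.61 [525, 11, 640, 94] [729.  271.9] 0.706 [97.7 58.2]
wrist screwdriver 0.97 [421, 188, 524, 314] [759.9  76.5] 1.464 [161.1  27.5]
wrist wrench 0.42 [398, 386, 411, 393] [ 783.2 -108.4] 0.48 [10.8  8.1]
brass 2455 (array([530. , 177.5]), 0.481, array([47.4, 28.5]))
-30 145; -27 132; -24 112; -21 113; -18 133; -15 185; -12 227; -9 223; -6 227; -3 227; 0 227; 3 226; 6 227; 9 226; 12 225; 15 225; 18 224; 21 223; 24 222; 27 222; 30 222; 33 223; 36 227; 39 None; 42 None; 45 None; 48 None; 51 None; 54 None; 57 None; 60 None; 63 None; 66 None; 69 None; 72 None; 75 None; 78 None; 81 None; 84 None; 87 None;
```

```bash
python3 -c "
from cell import *
print(job_done())"
```

```text
the job is handed in; nothing more can be done
None
```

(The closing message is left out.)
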